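# Break down the washer fixing kit

## Task

Take the stacked washer fixing kit apart and lay each piece out in its own place: stand the levelling foot upright in the round dish, and lay the ribbed rubber pad flat and square on the long rack, between the two end lips and not hanging over the sides. In the rectangular rimmed tray lay the short steel channel lengthwise, hollow up, then nest the long one on it, hollow down, shifted sideways so that one leg of each sits in the other's hollow, middles level lengthwise. Let go of everything, and leave the bottle and the wrench where they are.

Things in the scene. Friction and masses are not known exactly. Their poses are not given: they have to be found in the camera images.
- foot: Levelling foot of a washing machine, top of the stack at the start: black rubber base 26 mm across and 10 mm high, steel collar 20 mm across up to 20 mm, then a 12 mm thick threaded stem up to 48 mm. Stands upright in the hollow of the short channel. Origin: centre of the underside, z up along the stem. 60 g. Grip it by the stem.
- short_channel: Short steel U-channel, second from the top, hollow up: 50 mm long (its x), 40 mm wide (y), 22 mm high, web and legs 4 mm thick, hollow 32 mm wide. It lies crosswise on the flat back of the long channel. Origin: centre of the underside of the web, z up. About 120 g. Easily gripped from above across its 40 mm width.
- long_channel: Long steel U-channel, third, hollow down, legs on the pad: 66 mm long (x), 40 wide (y), 22 high, web (on top) and legs 4 thick. Origin: mid-length, mid-width, at the legs' lower edges, z up. 150 g. Grip it by its end faces (66 mm, along x): the fingers then clear the short one. Nested at a side shift of 5 to 30 mm (14 is steadiest) its origin is 4 mm above the short one's.
- pad: Anti-vibration pad, bottom of the stack, lying on the counter: black ribbed rubber bar 150 mm (x) by 60 mm (y) by 14 mm high. Origin: centre of the underside, z up. About 160 g. Gripped across its 60 mm width.
- dish: Place of the foot: round grey plastic dish, fixed, 68 mm outside, 60 mm inside, rim 12 mm high, inner floor 4 mm above its origin, which is the centre of its underside.
- rim_tray: Place of both channels: rectangular grey plastic tray, fixed, 150 mm (x) by 116 mm (y), with a low rim all round 4 mm thick and 8 mm high, inner floor 142 by 108 mm and 4 mm above its origin, which is the centre of its underside.
- rack: Place of the pad: long grey plastic rack, fixed, 190 mm (x) by 80 mm (y), floor 5 mm above its origin (centre of its underside); a lip 12 mm high and 6 mm thick across each short end, 178 mm clear between them; its long sides are open.
- bottle: Bystander: blue detergent bottle, 68 mm across, 170 mm tall, standing at the far left. Origin: centre of its underside. Leave alone.
- wrench: Bystander: steel wrench lying flat between the robot and the work, roughly crosswise. Leave alone.

How it is judged:
At the end, for the whole second after the job is handed in: Foot upright in the dish; short channel flat in the tray, hollow up, lengthwise (20 deg); long one interlocked on it (<10 mm higher, 3-34 mm aside, middles within 15 mm, 14 deg); pad on the rack floor within 17 mm lengthwise, 13 mm crosswise, 11 deg; all released, at rest (horizontal distance between foot and dish below 0.018 m and z of foot in the frame of dish between 0.001 and 0.01 m and angle between foot's own z axis and vertical below 0.15 rad and x of short_channel in the frame of rim_tray between -0.045 and 0.045 m and y of short_channel in the frame of rim_tray between -0.035 and 0.035 m and z of short_channel in the frame of rim_tray between 0.001 and 0.009 m and angle between short_channel's own z axis and vertical below 0.12 rad and angle between the x axis of short_channel and the x axis of rim_tray, either way round below 0.35 rad and x of long_channel in the frame of short_channel between -0.015 and 0.015 m and (y of long_channel in the frame of short_channel between 0.003 and 0.034 m or y of long_channel in the frame of short_channel between -0.034 and -0.003 m) and z of long_channel in the frame of short_channel between -0.002 and 0.01 m and angle between long_channel's own z axis and vertical below 0.25 rad and angle between the x axis of long_channel and the x axis of short_channel, either way round below 0.25 rad and x of pad in the frame of rack between -0.017 and 0.017 m and y of pad in the frame of rack between -0.013 and 0.013 m and z of pad in the frame of rack between 0.002 and 0.009 m and angle between the x axis of pad and the x axis of rack, either way round below 0.2 rad and angle between pad's own z axis and vertical below 0.1 rad and linear speed of each of foot, short_channel, long_channel, pad below 0.02 m/s); the robot touches nothing.
It fails at once if the bottle is moved or tipped (distance of bottle from where it was at the start of the episode above 0.025 m or angle between bottle's own z axis and vertical above 0.3 rad).
It fails at once if the wrench is moved (distance of wrench from where it was at the start of the episode above 0.025 m).
It also fails if it takes over 128 s, if anything falls off the work surface, if the arm or the gripper's body presses on something with over 40 N, if the wrist force passes 120 N, or if a joint passes its speed limit or range.

## Robot

A 6-joint arm with a two-finger parallel gripper is mounted at the origin on the work surface. World frame = base frame: x ahead of the robot, y to its left, z up, the work surface at z = 0. Lengths are in m, angles in rad, forces in N, time in s.
With the tool pointing down it reaches from about 0.35 to 1 m from the base axis. Payload 7.1 kg.
Tool frame: the origin (TCP) lies midway between the tips of the shut fingers; the grasp point (between the pads) lies 19 mm behind it; z points along the fingers, y is the line along which they close (so a half turn about z gives the same grasp; the last joint's range is limited). The gripper opens to 85 mm and grips with 20 to 120 N. Pads are 22 mm wide; open, the fingers measure 114 mm over their backs; the gripper's body (76 mm by 85 mm) begins 54 mm behind the grasp point. The pads swing forward as they close: fully open they stand 13 mm farther back than shut.
Start: joints at [-1.341, 0.423, 1.63, -0, 1.089, -0.019], TCP at [0.154, -0.606, 0.231] pointing down, gripper open.
Joint ranges: [-3, 3], [-0.9, 2.11], [0.09, 2.58], [-1.31, 4.45], [0.11, 2.69], [-2.54, 2.54]. Speed limits (rad/s): [2.39, 2.39, 3.01, 3.14, 3.14, 3.14].

## Interface

Orientations are given as a unit quaternion [x, y, z, w].
In Python, from cell import arm gives the robot as it stands.
- The arm moves only by the tool step_arm, never from a script. Its argument "steps" is a list of rows, each an object of numbers: "grip": the opening, from -1 (shut) to 1 (fully open); "tx", "ty", "tz": the shift along the world's x, y, z in cm; "turn": the turn about the world's z in rad. A call has exactly 5 rows; each row is the pose to reach, as a shift and turn from the pose commanded when the call began; what a row does not reach only later rows make up. A row lasts 1/12 s, in which the tool goes at most 41.7 mm and 7.16 degrees, less where a joint would pass 70% of its speed; a pose out of reach is approached as far as the arm can. A call with a gripper value outside its range is refused whole. The fingers move at their own pace and stop on an object; "newtons" is the grip in N (left out, the last holds). Time passes only in rows, so rows that repeat a pose let the fingers close, or fill a call up. It gives the time, the measured TCP pose, the force, the opening and the grip force at its end, in the units of the state.
- arm.observe(): the state, without advancing time (a new reading comes with each control period).
- arm.snapshot(name): name is "side" or "top"; returns a dict with "frame" (420x560x3 uint8, red, green, blue), "z_map" (420x560 float32, m along the optical axis (not along the pixel's ray), 0 where there is no reading), "fov_y" (degrees; the focal length in pixels is half the picture's height over the tangent of half this angle, whatever the lens; pixels are square), "cx", "cy" (the principal point, pixels), "rvec" (rotation vector, rad) and "tvec" (3), from world to camera coordinates, as OpenCV has them. Camera axes: x right, y down, z forward; pixel columns grow to the right and rows downward; lengths in m; the calibration is good to about 2 mm. A picture is of the moment at which its call begins.
- arm.job_done(): hands the job in; it is judged then, once.
The state is a dict: "clock": time; "joints": joint angles; "qd": joint speeds; "tau": joint torques, N m; "eef_pos": TCP position; "eef_rot": TCP orientation; "wrist_force": force on the tool from outside, world axes, zero at the start; "torque": the same for the moment, N m; "finger_gap": finger opening in m; "gripper_force": force on a finger pad.
Only numpy, scipy, OpenCV 4.12 (cv2) and the standard library are available. Lean on these libraries where they do the work, as an engineer would, in place of code of your own. Each camera call takes 0.05 s, during which the arm holds its last target. There are 200 camera calls.

## Working session

There is one attempt and no reset: what is moved stays moved. The work goes in short steps, Python scripts to look and compute and a tool call to move; the robot and the scene stay as the last step left them, time stands still between calls to the robot, and variables do not carry over. Pictures are saved under pics/ and viewed, at most 14 in all, crops included, and the job is handed in when it is done.

Besides the shell and the picture viewer there is one more tool, called after ">>>" as name(argument=value, ...) on one line, values as JSON. step_arm: Moves the arm, as the interface text tells. Its arguments: {"type":"object","properties":{"steps":{"type":"array"},"newtons":{"type":"number"}},"required":["steps"]}

```bash
ls; mkdir -p pics; cat > h.py <<'E'
import numpy as np, cv2
from cell import arm
def snap(n):
    s=arm.snapshot(n); h=s['frame'].shape[0]
    s['f']=h/2/np.tan(np.radians(s['fov_y'])/2); s['R']=cv2.Rodrigues(np.array(s['rvec'],float))[0]; s['t']=np.array(s['tvec'],float).ravel(); return s
def cloud(s):
    z=s['z_map']; v,u=np.indices(z.shape)
    c=np.stack([(u-s['cx'])/s['f']*z,(v-s['cy'])/s['f']*z,z],-1)
    return (c-s['t'])@s['R']
def save(s,n): cv2.imwrite('pics/'+n,s['frame'][:,:,::-1])
E
python3 - <<'E'
from h import *
for n in('top','side'):
    s=snap(n); save(s,n+'0.png'); np.savez(n+'0.npz',P=cloud(s),F=s['frame'],Z=s['z_map'])
    print(n,s['f'],s['cx'],s['cy'],-s['R'].T@s['t'])
print(arm.observe())
E
```

```text
pics
top 458.1130339063408 281.5758463836656 216.28045138302704 [4.84435646e-01 1.13946710e-03 1.17238237e+00]
side 435.92323603087357 281.47245522652423 205.5623149789117 [0.41704714 1.01469268 0.6760636 ]
{'clock': 0.1, 'joints': array([-1.34103563e+00,  4.23772153e-01,  1.63061715e+00, -8.04045348e-06,
        1.08861982e+00, -1.89839902e-02]), 'qd': array([ 0.00026418, -0.00279865, -0.00077291,  0.00013017,  0.00098721,
       -0.00014546]), 'tau': array([-1.43426737e-04, -5.58426654e+01, -2.82444906e+01, -6.82780467e-06,
        2.95875703e-03,  2.14207779e-05]), 'eef_pos': array([ 0.15378506, -0.60526541,  0.2306172 ]), 'eef_rot': array([ 9.92275244e-01,  1.24053771e-01, -7.80424154e-05, -7.03930909e-04]), 'wrist_force': array([-0.24530458,  1.0744101 ,  0.0209296 ]), 'torque': array([0.00724456, 0.0021362 , 0.00256742]), 'gripper_force': 0.0, 'finger_gap': 0.08561240940983363}
```

View pics/top0.png

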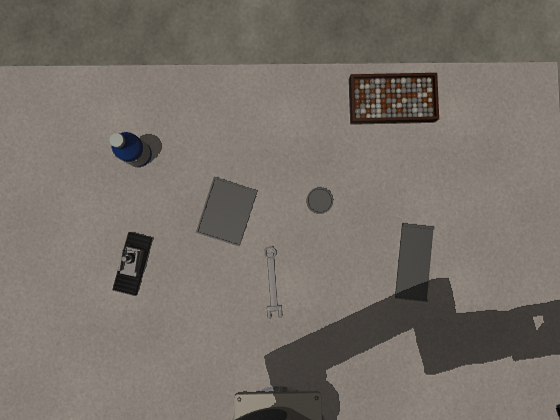

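View pics/side0.png

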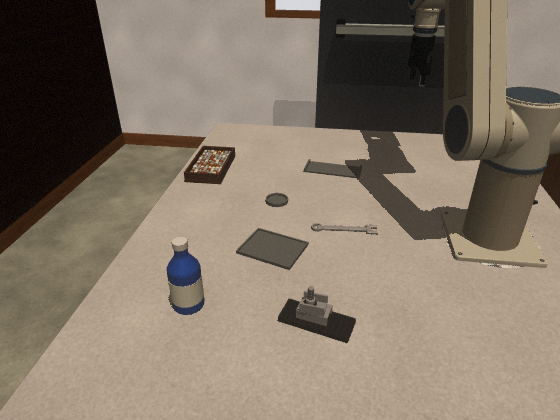

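The top view shows the stack at about (131,263), tray (227,211), dish (320,200), rack (415,262), wrench (272,283) and bottle (127,147). The side view shows the stack at about (316,312), with the foot stem vertical.

```bash
cat > m.py <<'E'
from h import *
def rect(P,m,name=''):
    q=P[m][:,:2].astype(np.float32)
    if len(q)<5: print(name,'few');return
    (c,sz,a)=cv2.minAreaRect(q)
    if sz[0]<sz[1]: a+=90; sz=sz[::-1]
    a=(a+90)%180-90
    print(name,'c',np.round(c,4),'size',np.round(sz,4),'long-axis yaw deg',round(a,1),'n',len(q),'zmed',round(float(np.median(P[m][:,2])),4))
def box(P,u0,u1,v0,v1):
    m=np.zeros(P.shape[:2],bool); m[v0:v1,u0:u1]=True; return m
E
python3 - <<'E'
from m import *
d=np.load('top0.npz');P=d['P'];Z=P[...,2]
b=box(P,180,275,165,255); print('table z',np.median(Z[300:400,20:200]), np.std(Z[300:400,20:200]))
F=d['F'].astype(int)
rect(P,b&(Z>.002)&(Z<.03),'tray')
rect(P,box(P,295,345,180,225)&(Z>.002),'dish')
rect(P,box(P,385,445,215,310)&(Z>.0025)&(Z<.03),'rack')
s=box(P,100,165,225,300)
rect(P,s&(Z>.007),'pad'); 
for lo,hi,n in((.007,.02,'padtop'),(.03,.043,'longtop'),(.03,.2,'all above pad'),(.045,.065,'short legs'),(.06,.1,'foot')): rect(P,s&(Z>lo)&(Z<hi),n)
print(Z[s].max(), np.histogram(Z[s],bins=np.arange(0,.1,.004))[0])
rect(P,box(P,105,165,125,170)&(Z>.1),'bottle')
rect(P,box(P,255,290,240,325)&(Z>.003),'wrench')
# side view stack
d=np.load('side0.npz');P=d['P'];Z=P[...,2]
s=box(P,260,370,275,350)
for lo,hi,n in((.009,.02,'padtop'),(.034,.04,'longtop'),(.05,.062,'short top'),(.064,.1,'foot')): rect(P,s&(Z>lo)&(Z<hi),n)
rect(P,box(P,225,320,222,272)&(Z>.006),'tray rim'); rect(P,box(P,262,292,190,210)&(Z>.006),'dish'); rect(P,box(P,295,370,155,182)&(Z>.004)&(Z<.03),'rack')
I=cv2.imread('pics/top0.png')[220:305,95:170]; J=cv2.imread('pics/side0.png')[275:350,260:370]
a=cv2.resize(I,None,fx=6,fy=6,interpolation=cv2.INTER_CUBIC)[:510]; c=cv2.resize(J,(330,225),interpolation=cv2.INTER_CUBIC)
o=np.zeros((510,790,3),np.uint8);o[:,:450]=a;o[:225,455:785]=c;cv2.imwrite('pics/z1.png',o)
E
```

```text
table z 0.0015700117570860352 0.07238506014723112
tray c [0.5682 0.1237] size [0.2411 0.2283] long-axis yaw deg 89.3 n 4778 zmed 0.0044
dish c [ 0.5621 -0.0883] size [0.1769 0.1577] long-axis yaw deg 89.2 n 1098 zmed 0.0043
rack c [ 0.4279 -0.3537] size [0.2415 0.1522] long-axis yaw deg -1.8 n 3105 zmed 0.0055
pad c [0.4162 0.2271] size [0.4348 0.1839] long-axis yaw deg 83.9 n 1544 zmed 0.0175
padtop c [0.4404 0.3653] size [0.1819 0.1553] long-axis yaw deg 2.5 n 930 zmed 0.0152
longtop c [0.4398 0.3569] size [0.0667 0.0412] long-axis yaw deg -13.3 n 244 zmed 0.0388
all above pad c [0.4403 0.3579] size [0.0666 0.0437] long-axis yaw deg -12.5 n 527 zmed 0.0438
short legs c [0.4421 0.3577] size [0.0493 0.0414] long-axis yaw deg -8.8 n 205 zmed 0.0569
foot c [0.4412 0.3571] size [0.0462 0.0404] long-axis yaw deg -8.3 n 89 zmed 0.0641
1.1723823660778963 [2036  449   75  476  356   41   14   15   44  103  112   34   39   33
   64   44    9    3    2    2    4    8   14    3]
bottle c [0.6189 0.1777] size [0.4389 0.0662] long-axis yaw deg 61.3 n 716 zmed 0.1248
wrench c [0.3824 0.0107] size [0.2117 0.0865] long-axis yaw deg -0.8 n 1075 zmed 0.0057
padtop c [0.4349 0.3623] size [0.1499 0.0632] long-axis yaw deg -15.6 n 1220 zmed 0.0157
longtop c [0.4411 0.3573] size [0.0666 0.0432] long-axis yaw deg -11.7 n 161 zmed 0.0374
short top c [0.4432 0.358 ] size [0.0502 0.0427] long-axis yaw deg -8.0 n 274 zmed 0.0569
foot c [0.4497 0.3596] size [0.0156 0.011 ] long-axis yaw deg 85.5 n 77 zmed 0.0809
tray rim c [0.5373 0.5098] size [1.0174 0.2059] long-axis yaw deg -88.0 n 1107 zmed 0.0073
dish c [ 0.588  -0.1254] size [0.1091 0.0786] long-axis yaw deg -75.4 n 195 zmed 0.0092
rack c [ 0.4223 -0.3675] size [0.2751 0.2062] long-axis yaw deg 7.6 n 788 zmed 0.0068
```

View pics/z1.png

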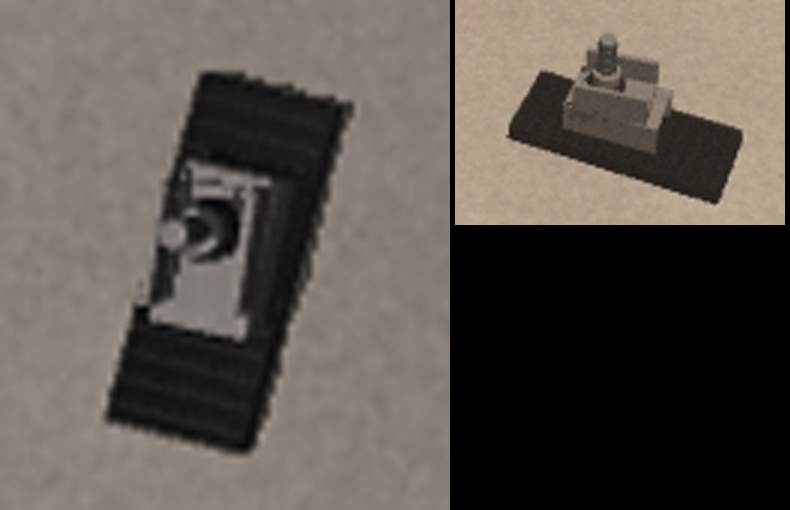

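The crop shows both short-channel legs running along the pad's length, with the foot stem standing near its upper end, and the long channel below it. Next come the colour masks for the places, then a ray cast onto the right planes.

```bash
cat >> m.py <<'E'
def plane(s,uv,h):
    uv=np.asarray(uv,float).reshape(-1,2); d=np.c_[(uv[:,0]-s['cx'])/s['f'],(uv[:,1]-s['cy'])/s['f'],np.ones(len(uv))]@s['R']
    o=-s['R'].T@s['t']; return (o+d*((h-o[2])/d[:,2])[:,None])[:,:2]
def big(mask,u0,u1,v0,v1):
    m=np.zeros(mask.shape,np.uint8); m[v0:v1,u0:u1]=mask[v0:v1,u0:u1]
    m=cv2.morphologyEx(m,cv2.MORPH_OPEN,np.ones((3,3),np.uint8))
    n,l,st,c=cv2.connectedComponentsWithStats(m); i=1+np.argmax(st[1:,4]); return (l==i)
def prect(s,m,h,name):
    c,_=cv2.findContours(m.astype(np.uint8),cv2.RETR_EXTERNAL,cv2.CHAIN_APPROX_NONE); c=max(c,key=len).reshape(-1,2)
    q=plane(s,c,h).astype(np.float32); (k,sz,a)=cv2.minAreaRect(q)
    if sz[0]<sz[1]: a+=90; sz=sz[::-1]
    print(name,np.round(k,4),'size',np.round(sz,4),'yaw',round((a+90)%180-90,2))
E
python3 - <<'E'
from m import *
s=snap('top');F=s['frame'].astype(int)
sat=(F[...,0]-F[...,2])/np.maximum(F.sum(-1),1)
for (u,v) in((20,200),(227,211),(320,200),(415,240),(415,290),(133,285),(440,300)): print((u,v),F[v,u],round(sat[v,u],3),end='; ')
print()
g=(sat<.04)
for h in(.008,): prect(s,big(g,180,275,165,255),h,'tray')
prect(s,big(g,295,345,180,225),.012,'dish')
prect(s,big(g,385,445,215,310),.006,'rack')
prect(s,big(F.sum(-1)<110,95,170,222,305)|big(g,95,170,222,305),.012,'pad')
P=cloud(s);Z=P[...,2]
b=box(P,100,165,225,300)
a=np.radians(-13);e=np.array([np.cos(a),np.sin(a)]);n=np.array([-e[1],e[0]])
d=P[...,:2]-[.44,.357]
for lo,hi,nm in((.03,.042,'long'),(.050,.066,'legs'),(.07,.1,'stem')):
    m=b&(Z>lo)&(Z<hi); x=d[m]@e; y=d[m]@n
    print(nm,'x',np.round(np.percentile(x,[0,3,50,97,100]),4),'y',np.round(np.percentile(y,[0,3,50,97,100]),4))
    if nm=='legs': 
        print(np.histogram(y,bins=np.arange(-.03,.031,.004)))
        for sg in(-1,1):
            k=sg*y>.012; print('legfit yaw',np.polyfit(x[k],y[k],1), 'x',x[k].min(),x[k].max())
    if nm=='stem': print(np.round(P[m],4))
E
```

```text
(20, 200) [136 128 120] 0.042; (227, 211) [85 82 78] 0.029; (320, 200) [82 79 75] 0.03; (415, 240) [74 73 70] 0.018; (415, 290) [33 33 32] 0.01; (133, 285) [26 25 23] 0.041; (440, 300) [64 60 56] 0.044; 
tray [0.5635 0.1244] size [0.1523 0.1191] yaw -18.65
dish [ 0.5882 -0.113 ] size [0.0665 0.0637] yaw -0.97
rack [ 0.4276 -0.3518] size [0.1928 0.0826] yaw -6.86
pad [0.4358 0.3636] size [0.1481 0.0672] yaw -15.27
long x [-0.0328 -0.0319 -0.0079  0.0324  0.0333] y [-0.0201 -0.0196 -0.0016  0.0187  0.0216]
legs x [-0.0235 -0.021   0.0058  0.0254  0.028 ] y [-0.0207 -0.0199 -0.0032  0.0212  0.0228]
(array([ 0,  0, 19, 37,  3,  9, 23, 12,  5,  4,  0, 24, 29,  3,  0]), array([-0.03 , -0.026, -0.022, -0.018, -0.014, -0.01 , -0.006, -0.002,
        0.002,  0.006,  0.01 ,  0.014,  0.018,  0.022,  0.026,  0.03 ]))
legfit yaw [ 0.07016291 -0.01750426] x -0.021004087687146476 0.028012831158804933
legfit yaw [0.07765385 0.01854712] x -0.023459302469720257 0.025106966600730155
stem x [0.0025 0.0032 0.0089 0.0145 0.0149] y [-0.0035 -0.0034 -0.0002  0.0079  0.0086]
[[0.4552 0.3568 0.0875]
 [0.455  
[... 155 characters left out ...]
61]
 [0.4524 0.3534 0.0762]
 [0.4523 0.3517 0.0742]
 [0.4507 0.3634 0.0886]
 [0.4506 0.3608 0.0895]
 [0.4505 0.3601 0.0846]
 [0.4507 0.3553 0.0918]
 [0.4506 0.3537 0.0898]
 [0.4505 0.3518 0.0885]
 [0.4502 0.3516 0.0817]
 [0.4499 0.3526 0.0713]
 [0.4483 0.3633 0.089 ]
 [0.4483 0.3605 0.0904]
 [0.4483 0.3583 0.0898]
 [0.4482 0.3564 0.0885]
 [0.4482 0.3543 0.0878]
 [0.4481 0.3521 0.0874]
 [0.4479 0.3516 0.0816]
 [0.4475 0.3523 0.0723]
 [0.446  0.3609 0.0889]
 [0.446  0.3583 0.09  ]
 [0.446  0.3553 0.092 ]
 [0.446  0.353  0.0919]
 [0.4457 0.3528 0.0851]
 [0.4454 0.3527 0.0783]
 [0.4452 0.3523 0.0723]
 [0.4436 0.3586 0.089 ]
 [0.4436 0.356  0.0898]
 [0.4435 0.3543 0.0877]
 [0.4428 0.3577 0.0701]]
```

>>> step_arm(steps=[{"tx":14,"ty":15,"turn":0.6,"grip":1},{"tx":14,"ty":15,"turn":0.6,"grip":1},{"tx":14,"ty":15,"turn":0.6,"grip":1},{"tx":14,"ty":15,"turn":0.6,"grip":1},{"tx":14,"ty":15,"turn":0.6,"grip":1}])

```text
invalid input at $.steps[0]: expected keys grip, tx, ty, tz, turn
```

>>> step_arm(steps=[{"tx":12,"ty":17,"turn":0.57,"grip":0},{"tx":12,"ty":17,"turn":0.57,"grip":0},{"tx":12,"ty":17,"turn":0.57,"grip":0},{"tx":12,"ty":17,"turn":0.57,"grip":0},{"tx":12,"ty":17,"turn":0.57,"grip":0}])

```text
invalid input at $.steps[0]: expected keys grip, tx, ty, tz, turn
```

>>> step_arm(steps=[{"tx":3.5,"ty":20.5,"grip":0},{"tx":3.5,"ty":20.5,"grip":0},{"tx":3.5,"ty":20.5,"grip":0},{"tx":3.5,"ty":20.5,"grip":0},{"tx":3.5,"ty":20.5,"grip":0}])

```text
invalid input at $.steps[0]: expected keys grip, tx, ty, tz, turn
```

>>> step_arm(steps=[{"ty":20.5,"grip":0},{"ty":20.5,"grip":0},{"ty":20.5,"grip":0},{"ty":20.5,"grip":0},{"ty":20.5,"grip":0}])

```text
invalid input at $.steps[0]: expected keys grip, tx, ty, tz, turn
```

>>> step_arm(steps=[{"ty":20.5,"grip":0},{"ty":20.5,"grip":0},{"ty":20.5,"grip":0},{"ty":20.5,"grip":0},{"ty":20.5,"grip":0}])

```text
invalid input at $.steps[0]: expected keys grip, tx, ty, tz, turn
```

>>> step_arm(steps=[{"tx":14,"ty":15,"tz":0,"turn":0.6,"grip":1},{"tx":14,"ty":15,"tz":0,"turn":0.6,"grip":1},{"tx":14,"ty":15,"tz":0,"turn":0.6,"grip":1},{"tx":14,"ty":15,"tz":0,"turn":0.6,"grip":1},{"tx":14,"ty":15,"tz":0,"turn":0.6,"grip":1}])

```text
clock: 0.57
eef_pos: [0.2948, -0.4538, 0.2311]
eef_rot: [0.91, 0.414, 0.0, -0.0]
wrist_force: [1.1, -0.0, -0.1]
finger_gap: 0.0854
gripper_force: 0.0
```

>>> step_arm(steps=[{"tx":12,"ty":17,"tz":0,"turn":0.57,"grip":0},{"tx":12,"ty":17,"tz":0,"turn":0.57,"grip":0},{"tx":12,"ty":17,"tz":0,"turn":0.57,"grip":0},{"tx":12,"ty":17,"tz":0,"turn":0.57,"grip":0},{"tx":12,"ty":17,"tz":0,"turn":0.57,"grip":0}])

```text
clock: 0.98
eef_pos: [0.4146, -0.2838, 0.2313]
eef_rot: [0.757, 0.654, -0.0, -0.0]
wrist_force: [0.7, -1.5, 0.9]
finger_gap: 0.0428
gripper_force: 0.0
```

>>> step_arm(steps=[{"tx":3.5,"ty":20.5,"tz":0,"turn":0,"grip":0},{"tx":3.5,"ty":20.5,"tz":0,"turn":0,"grip":0},{"tx":3.5,"ty":20.5,"tz":0,"turn":0,"grip":0},{"tx":3.5,"ty":20.5,"tz":0,"turn":0,"grip":0},{"tx":3.5,"ty":20.5,"tz":0,"turn":0,"grip":0}])

```text
clock: 1.4
eef_pos: [0.4487, -0.0787, 0.2313]
eef_rot: [0.759, 0.651, 0.0, 0.0]
wrist_force: [1.2, -1.0, 0.1]
finger_gap: 0.0426
gripper_force: 0.0
```

>>> step_arm(steps=[{"tx":0,"ty":20.5,"tz":0,"turn":0,"grip":0},{"tx":0,"ty":20.5,"tz":0,"turn":0,"grip":0},{"tx":0,"ty":20.5,"tz":0,"turn":0,"grip":0},{"tx":0,"ty":20.5,"tz":0,"turn":0,"grip":0},{"tx":0,"ty":20.5,"tz":0,"turn":0,"grip":0}])

```text
clock: 1.82
eef_pos: [0.4484, 0.1265, 0.2314]
eef_rot: [0.759, 0.652, 0.0, -0.0]
wrist_force: [1.0, -0.4, 0.3]
finger_gap: 0.0427
gripper_force: 0.0
```

>>> step_arm(steps=[{"tx":0,"ty":20.5,"tz":0,"turn":0,"grip":0},{"tx":0,"ty":20.5,"tz":0,"turn":0,"grip":0},{"tx":0,"ty":20.5,"tz":0,"turn":0,"grip":0},{"tx":0,"ty":20.5,"tz":0,"turn":0,"grip":0},{"tx":0,"ty":20.5,"tz":0,"turn":0,"grip":0}])

```text
clock: 2.23
eef_pos: [0.4483, 0.3317, 0.2312]
eef_rot: [0.759, 0.652, 0.0, -0.0]
wrist_force: [1.6, -0.9, 0.5]
finger_gap: 0.0427
gripper_force: 0.0
```

>>> step_arm(steps=[{"tx":0,"ty":2.6,"tz":-4,"turn":0,"grip":0},{"tx":0,"ty":2.6,"tz":-8,"turn":0,"grip":0},{"tx":0,"ty":2.6,"tz":-12,"turn":0,"grip":0},{"tx":0,"ty":2.6,"tz":-14.5,"turn":0,"grip":0},{"tx":0,"ty":2.6,"tz":-16.7,"turn":0,"grip":0}])

```text
clock: 2.65
eef_pos: [0.4473, 0.3545, 0.0612]
eef_rot: [0.758, 0.652, -0.002, -0.0]
wrist_force: [0.1, 0.0, 0.6]
finger_gap: 0.0426
gripper_force: 0.0
```

>>> step_arm(steps=[{"tx":0,"ty":0,"tz":0,"turn":0,"grip":-0.5},{"tx":0,"ty":0,"tz":0,"turn":0,"grip":-0.7},{"tx":0,"ty":0,"tz":0,"turn":0,"grip":-0.9},{"tx":0,"ty":0,"tz":0,"turn":0,"grip":-1},{"tx":0,"ty":0,"tz":0,"turn":0,"grip":-1}], newtons=40)

```text
clock: 3.07
eef_pos: [0.4499, 0.3559, 0.0661]
eef_rot: [0.759, 0.651, 0.002, 0.0]
wrist_force: [-0.2, -0.2, -1.9]
finger_gap: 0.0102
gripper_force: 38.9
```

>>> step_arm(steps=[{"tx":0,"ty":0,"tz":0,"turn":0,"grip":-1},{"tx":0,"ty":0,"tz":1,"turn":0,"grip":-1},{"tx":0,"ty":0,"tz":3,"turn":0,"grip":-1},{"tx":0,"ty":0,"tz":6,"turn":0,"grip":-1},{"tx":0,"ty":0,"tz":8,"turn":0,"grip":-1}])

```text
clock: 3.48
eef_pos: [0.4494, 0.3556, 0.1472]
eef_rot: [0.759, 0.651, 0.001, 0.0]
wrist_force: [0.6, 0.6, -0.1]
finger_gap: 0.0102
gripper_force: 39.0
```

```bash
python3 - <<'E'
from m import *
o=[]
for n in('top','side'):
    s=snap(n); I=s['frame'][:,:,::-1]
    o.append(cv2.resize(I[200:310,60:190] if n=='top' else I[190:350,230:400],(390,330),interpolation=cv2.INTER_CUBIC))
cv2.imwrite('pics/g1.png',np.hstack(o))
E
```

```text
(no output)
```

View pics/g1.png

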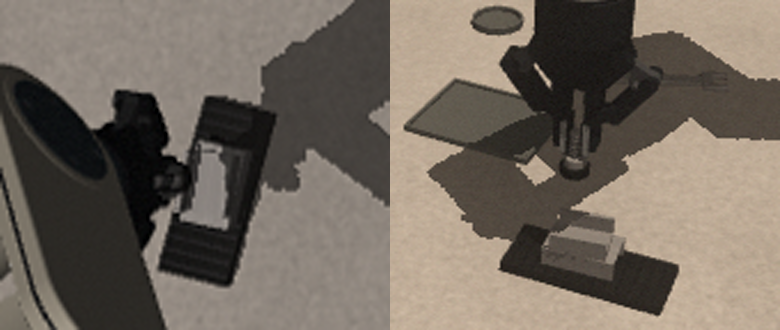

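The foot is in the gripper at about (575,165) in the right half, and the channels and pad are undisturbed. Carrying it to the dish.

>>> step_arm(steps=[{"tx":0,"ty":-2,"tz":1,"turn":0,"grip":-1},{"tx":1,"ty":-5,"tz":1,"turn":0,"grip":-1},{"tx":2,"ty":-8.5,"tz":1,"turn":0,"grip":-1},{"tx":3,"ty":-12,"tz":1,"turn":0,"grip":-1},{"tx":4,"ty":-15.5,"tz":1,"turn":0,"grip":-1}])

```text
clock: 4.0
eef_pos: [0.4887, 0.1988, 0.1544]
eef_rot: [0.758, 0.652, -0.0, -0.0]
wrist_force: [0.5, 0.8, 0.2]
finger_gap: 0.0105
gripper_force: 39.0
```

>>> step_arm(steps=[{"tx":1,"ty":-3.5,"tz":0,"turn":0,"grip":-1},{"tx":2,"ty":-7,"tz":0,"turn":0,"grip":-1},{"tx":3,"ty":-10.5,"tz":0,"turn":0,"grip":-1},{"tx":4,"ty":-14,"tz":0,"turn":0,"grip":-1},{"tx":5,"ty":-17.5,"tz":0,"turn":0,"grip":-1}])

```text
clock: 4.42
eef_pos: [0.5387, 0.0234, 0.1543]
eef_rot: [0.759, 0.651, -0.0, -0.0]
wrist_force: [0.2, -0.1, -1.1]
finger_gap: 0.0105
gripper_force: 39.0
```

>>> step_arm(steps=[{"tx":1.3,"ty":-3.5,"tz":0,"turn":0,"grip":-1},{"tx":2.6,"ty":-7,"tz":0,"turn":0,"grip":-1},{"tx":3.9,"ty":-10.5,"tz":0,"turn":0,"grip":-1},{"tx":4.6,"ty":-13,"tz":0,"turn":0,"grip":-1},{"tx":4.9,"ty":-14.2,"tz":0,"turn":0,"grip":-1}])

```text
clock: 4.83
eef_pos: [0.5886, -0.12, 0.1543]
eef_rot: [0.76, 0.65, 0.0, 0.0]
wrist_force: [-0.3, 0.4, -0.0]
finger_gap: 0.0105
gripper_force: 39.0
```

>>> step_arm(steps=[{"tx":0,"ty":0,"tz":-3,"turn":0,"grip":-1},{"tx":0,"ty":0,"tz":-6,"turn":0,"grip":-1},{"tx":0,"ty":0,"tz":-9,"turn":0,"grip":-1},{"tx":0,"ty":0,"tz":-10.5,"turn":0,"grip":-1},{"tx":0,"ty":0,"tz":-11,"turn":0,"grip":-1}])

```text
clock: 5.25
eef_pos: [0.5852, -0.1156, 0.0412]
eef_rot: [0.759, 0.651, -0.002, -0.002]
wrist_force: [-0.1, -0.2, -0.6]
finger_gap: 0.0108
gripper_force: 39.1
```

```bash
python3 - <<'E'
from m import *
print(arm.observe()['eef_pos'])
o=[]
for n in('top','side'):
    s=snap(n); I=s['frame'][:,:,::-1]
    o.append(cv2.resize(I[150:250,260:380] if n=='top' else I[120:220,220:340],(390,325),interpolation=cv2.INTER_CUBIC))
cv2.imwrite('pics/g2.png',np.hstack(o))
E
```

```text
[ 0.58518115 -0.11563643  0.04115922]
```

View pics/g2.png

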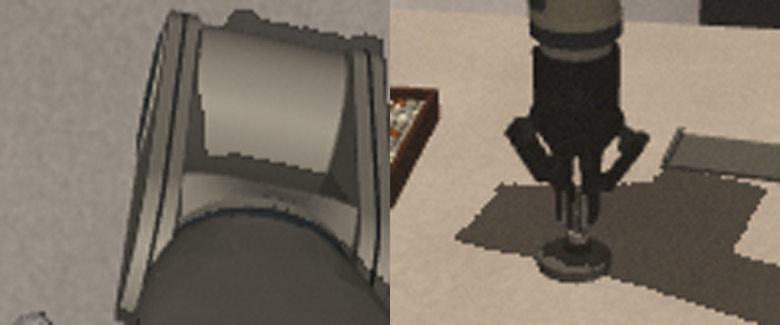

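The foot sits over the dish centre at about (575,255) in the side crop, and is upright. Lowering and releasing.

>>> step_arm(steps=[{"tx":0,"ty":0.1,"tz":-0.4,"turn":0,"grip":-1},{"tx":0,"ty":0.1,"tz":-0.8,"turn":0,"grip":-1},{"tx":0,"ty":0.1,"tz":-1.1,"turn":0,"grip":-1},{"tx":0,"ty":0.1,"tz":-1.4,"turn":0,"grip":-1},{"tx":0,"ty":0.1,"tz":-1.4,"turn":0,"grip":-1}])

```text
clock: 5.77
eef_pos: [0.5879, -0.1157, 0.0303]
eef_rot: [0.759, 0.651, 0.0, -0.0]
wrist_force: [-0.2, 1.6, -0.8]
finger_gap: 0.0105
gripper_force: 39.1
```

>>> step_arm(steps=[{"tx":0,"ty":0,"tz":-0.1,"turn":0,"grip":-1},{"tx":0,"ty":0,"tz":-0.1,"turn":0,"grip":-1},{"tx":0,"ty":0,"tz":-0.1,"turn":0,"grip":-0.6},{"tx":0,"ty":0,"tz":-0.1,"turn":0,"grip":-0.3},{"tx":0,"ty":0,"tz":-0.1,"turn":0,"grip":0}])

```text
clock: 6.18
eef_pos: [0.5881, -0.1158, 0.0295]
eef_rot: [0.759, 0.651, 0.0, 0.0]
wrist_force: [0.5, -0.3, -0.1]
finger_gap: 0.0401
gripper_force: 0.0
```

>>> step_arm(steps=[{"tx":0,"ty":0,"tz":0,"turn":0,"grip":0},{"tx":0,"ty":0,"tz":2,"turn":0,"grip":0},{"tx":0,"ty":0,"tz":5,"turn":0,"grip":0},{"tx":0,"ty":0,"tz":9,"turn":0,"grip":0},{"tx":0,"ty":0,"tz":13,"turn":0,"grip":0}])

```text
clock: 6.6
eef_pos: [0.587, -0.1155, 0.1599]
eef_rot: [0.759, 0.651, -0.001, -0.001]
wrist_force: [1.8, -0.7, -0.3]
finger_gap: 0.0428
gripper_force: 0.0
```

>>> step_arm(steps=[{"tx":-3,"ty":2,"tz":2,"turn":0,"grip":1},{"tx":-5,"ty":6,"tz":2,"turn":0,"grip":1},{"tx":-7,"ty":10,"tz":2,"turn":0,"grip":1},{"tx":-8,"ty":14,"tz":2,"turn":0,"grip":1},{"tx":-9,"ty":18,"tz":2,"turn":0,"grip":1}])

```text
clock: 7.02
eef_pos: [0.4979, 0.0604, 0.1798]
eef_rot: [0.759, 0.651, 0.0, 0.0]
wrist_force: [0.3, -0.2, -0.4]
finger_gap: 0.0857
gripper_force: 0.0
```

```bash
python3 - <<'E'
from m import *
s=snap('side'); I=s['frame'][:,:,::-1]; P=cloud(s); Z=P[...,2]
cv2.imwrite('pics/g3.png',np.hstack([cv2.resize(I[160:220,240:320],(400,300),interpolation=cv2.INTER_CUBIC),cv2.resize(I[270:350,265:365],(375,300),interpolation=cv2.INTER_CUBIC)]))
b=box(P,262,292,175,212)&(Z>.025)&(Z<.07); print('stem',np.round(P[b].mean(0),4),Z[b].max(),b.sum())
b=box(P,265,365,275,350); rect(P,b&(Z>.05)&(Z<.062),'short'); rect(P,b&(Z>.034)&(Z<.04),'long'); rect(P,b&(Z>.009)&(Z<.02),'pad')
s=snap('top'); P=cloud(s); Z=P[...,2]; b=box(P,100,165,225,300)
rect(P,b&(Z>.05)&(Z<.062),'short'); rect(P,b&(Z>.03)&(Z<.043),'long')
E
```

```text
stem [ 0.5878 -0.1098  0.0385] 0.05510604261832563 48
short c [0.4427 0.3569] size [0.0504 0.0434] long-axis yaw deg -10.3 n 239 zmed 0.0569
long c [0.4408 0.3564] size [0.0661 0.0443] long-axis yaw deg -11.8 n 164 zmed 0.0375
pad c [0.435  0.3626] size [0.1502 0.0636] long-axis yaw deg -15.0 n 1230 zmed 0.0158
short c [0.4424 0.3576] size [0.0488 0.0419] long-axis yaw deg -8.3 n 118 zmed 0.0579
long c [0.4401 0.357 ] size [0.0664 0.0411] long-axis yaw deg -12.4 n 322 zmed 0.0396
```

View pics/g3.png

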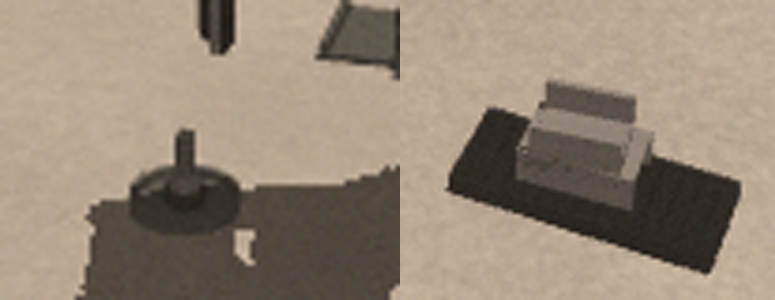

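The foot is standing in the dish at about (185,175), and the stack is intact. Next, the short channel.

>>> step_arm(steps=[{"tx":-2,"ty":3,"tz":0,"turn":0.12,"grip":0.4},{"tx":-3,"ty":6,"tz":0,"turn":0.24,"grip":0.4},{"tx":-4,"ty":9,"tz":0,"turn":0.36,"grip":0.4},{"tx":-5,"ty":12,"tz":0,"turn":0.48,"grip":0.4},{"tx":-5.5,"ty":15,"tz":0,"turn":0.6,"grip":0.4}])

```text
clock: 7.53
eef_pos: [0.4432, 0.21, 0.1794]
eef_rot: [0.53, 0.848, -0.0, -0.0]
wrist_force: [0.6, 0.0, -1.0]
finger_gap: 0.0597
gripper_force: 0.0
```

>>> step_arm(steps=[{"tx":0,"ty":3,"tz":0,"turn":0.12,"grip":0.4},{"tx":0,"ty":6,"tz":0,"turn":0.24,"grip":0.4},{"tx":0,"ty":9,"tz":0,"turn":0.36,"grip":0.4},{"tx":0,"ty":12,"tz":0,"turn":0.48,"grip":0.4},{"tx":0,"ty":14.7,"tz":0,"turn":0.6,"grip":0.4}])

```text
clock: 7.95
eef_pos: [0.4445, 0.3578, 0.1794]
eef_rot: [0.256, 0.967, 0.0, 0.0]
wrist_force: [1.1, 0.5, 0.5]
finger_gap: 0.0595
gripper_force: 0.0
```

>>> step_arm(steps=[{"tx":0,"ty":0,"tz":-2,"turn":0.12,"grip":0.4},{"tx":0,"ty":0,"tz":-4,"turn":0.24,"grip":0.4},{"tx":0,"ty":0,"tz":-7,"turn":0.37,"grip":0.4},{"tx":0,"ty":0,"tz":-9.5,"turn":0.37,"grip":0.4},{"tx":0,"ty":0,"tz":-10.5,"turn":0.37,"grip":0.4}])

```text
clock: 8.37
eef_pos: [0.443, 0.3548, 0.0713]
eef_rot: [0.076, 0.997, -0.002, -0.002]
wrist_force: [-0.5, -0.5, 0.0]
finger_gap: 0.0598
gripper_force: 0.0
```

>>> step_arm(steps=[{"tx":0,"ty":0,"tz":-1,"turn":0,"grip":0.4},{"tx":0,"ty":0,"tz":-2,"turn":0,"grip":0.4},{"tx":0,"ty":0,"tz":-3,"turn":0,"grip":0.4},{"tx":0,"ty":0,"tz":-3.8,"turn":0,"grip":0.3},{"tx":0,"ty":0,"tz":-3.8,"turn":0,"grip":0.2}])

```text
clock: 8.78
eef_pos: [0.4438, 0.3559, 0.0353]
eef_rot: [0.077, 0.997, -0.0, -0.001]
wrist_force: [-0.9, -1.0, 0.3]
finger_gap: 0.0514
gripper_force: 0.0
```

```bash
python3 - <<'E'
from m import *
print(arm.observe()['eef_pos'])
s=snap('side'); I=s['frame'][:,:,::-1]
cv2.imwrite('pics/g4.png',cv2.resize(I[230:340,250:380],(780,600)[:2],interpolation=cv2.INTER_CUBIC))
E
```

```text
[0.4438167  0.35590155 0.0352728 ]
```

View pics/g4.png

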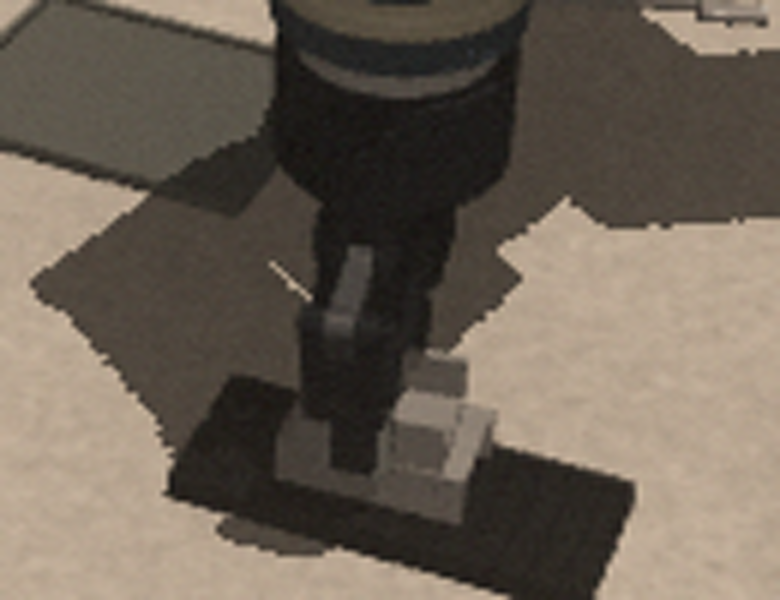

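```bash
python3 - <<'E'
from m import *
s=snap('side')
def pr(p): return np.round(cv2.projectPoints(np.array([p],float),np.array(s['rvec'],float),s['t'],np.array([[s['f'],0,s['cx']],[0,s['f'],s['cy']],[0,0,1]]),None)[0].ravel(),1)
for z in(.035,.04,.045): print('finger tip expected',z,pr([.4438+.004,.3559+.026,z]))
a=np.radians(-8.8);e=np.array([np.cos(a),np.sin(a)]);n=np.array([-e[1],e[0]]);c=np.array([.4425,.3575])
for sx in(-1,1):
  for z in(.036,.058): print('short near corner',sx,z,pr([*(c+sx*.025*e+.02*n),z]))
a=np.radians(-12.4);e=np.array([np.cos(a),np.sin(a)]);n=np.array([-e[1],e[0]]);c=np.array([.4402,.357])
for sx in(-1,1): print('long near corner top',sx,pr([*(c+sx*.033*e+.02*n),.036]))
P=cloud(s);Z=P[...,2]; F=s['frame']
b=box(P,296,322,288,320)&(F.sum(-1)<120)&(Z>.03)&(Z<.07)&(P[...,1]>.37); v,u=np.where(b)
print('finger px: u',u.min(),u.max(),'v',v.max()); q=P[b&(np.indices(Z.shape)[0]>v.max()-6)]; print(np.round(q.mean(0),4),np.round([q[:,0].min(),q[:,0].max(),q[:,2].min()],4))
b=box(P,305,340,285,320)&(Z>.05)&(Z<.064);rect(P,b,'short visible top')
E
```

```text
finger tip expected 0.035 [309.6 316.7]
finger tip expected 0.04 [309.7 314.9]
finger tip expected 0.045 [309.8 313.1]
short near corner -1 0.036 [323.2 317.4]
short near corner -1 0.058 [323.7 309.4]
short near corner 1 0.036 [298.9 312.2]
short near corner 1 0.058 [299.1 304.2]
long near corner top -1 [327.4 318.8]
long near corner top 1 [295.9 310.5]
finger px: u 305 312 v 316
[0.4502 0.3938 0.0562] [0.4432 0.4567 0.0477]
short visible top c [0.4311 0.3654] size [0.0732 0.0285] long-axis yaw deg 69.1 n 160 zmed 0.0563
```

>>> step_arm(steps=[{"tx":-0.1,"ty":0.15,"tz":0.3,"turn":0,"grip":0.2},{"tx":-0.1,"ty":0.15,"tz":0.3,"turn":0,"grip":0.1},{"tx":-0.1,"ty":0.15,"tz":0.3,"turn":0,"grip":-0.1},{"tx":-0.1,"ty":0.15,"tz":0.3,"turn":0,"grip":-0.3},{"tx":-0.1,"ty":0.15,"tz":0.3,"turn":0,"grip":-0.4}], newtons=40)

```text
clock: 9.3
eef_pos: [0.4436, 0.3583, 0.0405]
eef_rot: [0.076, 0.997, 0.001, 0.001]
wrist_force: [-2.3, -0.3, 5.7]
finger_gap: 0.0395
gripper_force: 40.0
```

>>> step_arm(steps=[{"tx":0,"ty":0,"tz":0,"turn":0,"grip":-0.5},{"tx":0,"ty":0,"tz":0.5,"turn":0,"grip":-0.5},{"tx":0,"ty":0,"tz":1.5,"turn":0,"grip":-0.5},{"tx":0,"ty":0,"tz":4,"turn":0,"grip":-0.5},{"tx":0,"ty":0,"tz":7,"turn":0,"grip":-0.5}])

```text
clock: 9.72
eef_pos: [0.442, 0.3569, 0.1092]
eef_rot: [0.076, 0.997, -0.001, -0.001]
wrist_force: [0.6, 0.7, -1.4]
finger_gap: 0.0388
gripper_force: 40.8
```

```bash
python3 - <<'E'
from m import *
o=arm.observe();print(o['eef_pos'],o['finger_gap'])
s=snap('side'); I=s['frame'][:,:,::-1]
cv2.imwrite('pics/g5.png',cv2.resize(I[200:350,240:390],(600,600),interpolation=cv2.INTER_CUBIC))
P=cloud(s);Z=P[...,2];rect(P,box(P,260,370,275,350)&(Z>.032)&(Z<.042)&(P[...,1]>.32),'long top')
E
```

```text
[0.44195357 0.35688961 0.10916613] 0.03876025626674083
long top c [0.4409 0.357 ] size [0.0656 0.0439] long-axis yaw deg -13.1 n 521 zmed 0.0376
```

View pics/g5.png

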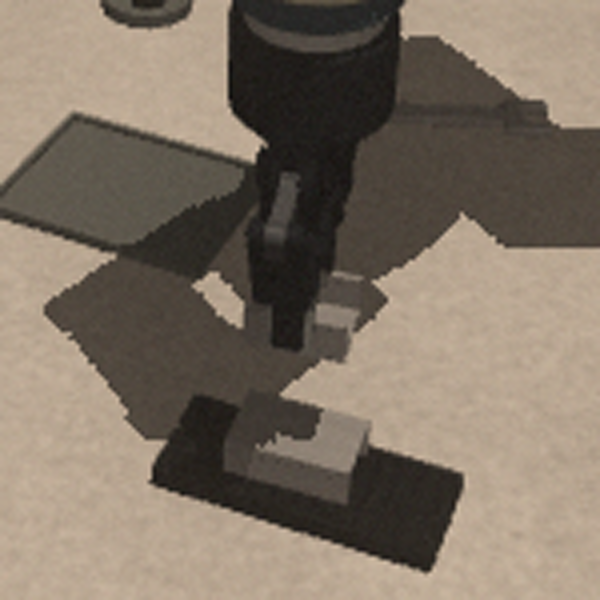

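The short channel is lifted, held at about (300,320). The long one is still on the pad, seen at about (300,450). Next, the tray.

>>> step_arm(steps=[{"tx":1.5,"ty":-2,"tz":0,"turn":-0.04,"grip":-0.5},{"tx":3,"ty":-5,"tz":0,"turn":-0.08,"grip":-0.5},{"tx":4.5,"ty":-8,"tz":0,"turn":-0.12,"grip":-0.5},{"tx":6,"ty":-11,"tz":0,"turn":-0.16,"grip":-0.5},{"tx":7.5,"ty":-14,"tz":0,"turn":-0.174,"grip":-0.5}])

```text
clock: 10.18
eef_pos: [0.5188, 0.2166, 0.1102]
eef_rot: [0.163, 0.987, 0.0, 0.0]
wrist_force: [0.6, 0.3, -1.1]
finger_gap: 0.039
gripper_force: 40.9
```

>>> step_arm(steps=[{"tx":1.5,"ty":-3,"tz":0,"turn":0,"grip":-0.5},{"tx":3,"ty":-6,"tz":0,"turn":0,"grip":-0.5},{"tx":4,"ty":-8.5,"tz":0,"turn":0,"grip":-0.5},{"tx":4.5,"ty":-9.8,"tz":-1,"turn":0,"grip":-0.5},{"tx":4.5,"ty":-9.8,"tz":-3,"turn":0,"grip":-0.5}])

```text
clock: 10.6
eef_pos: [0.5663, 0.1176, 0.0814]
eef_rot: [0.164, 0.986, 0.001, 0.003]
wrist_force: [0.8, -0.4, -1.5]
finger_gap: 0.0391
gripper_force: 41.0
```

>>> step_arm(steps=[{"tx":0,"ty":0,"tz":-1.5,"turn":0,"grip":-0.5},{"tx":0,"ty":0,"tz":-3,"turn":0,"grip":-0.5},{"tx":0,"ty":0,"tz":-4.5,"turn":0,"grip":-0.5},{"tx":0,"ty":0,"tz":-5.5,"turn":0,"grip":-0.5},{"tx":0,"ty":0,"tz":-5.5,"turn":0,"grip":-0.5}])

```text
clock: 11.02
eef_pos: [0.5614, 0.1198, 0.0223]
eef_rot: [0.163, 0.987, -0.001, -0.002]
wrist_force: [0.6, 0.5, -1.2]
finger_gap: 0.0392
gripper_force: 40.9
```

```bash
python3 - <<'E'
from m import *
o=arm.observe();print(o['eef_pos'],o['eef_rot'],o['finger_gap'],o['wrist_force'])
s=snap('side'); I=s['frame'][:,:,::-1]
cv2.imwrite('pics/g6.png',cv2.resize(I[180:290,220:330],(600,600),interpolation=cv2.INTER_CUBIC))
E
```

```text
[0.56142496 0.11984529 0.02225051] [ 1.62538032e-01  9.86700460e-01 -6.12459209e-04 -1.79331433e-03] 0.03919259612777722 [ 0.6244646   0.50884549 -1.18362377]
```

View pics/g6.png

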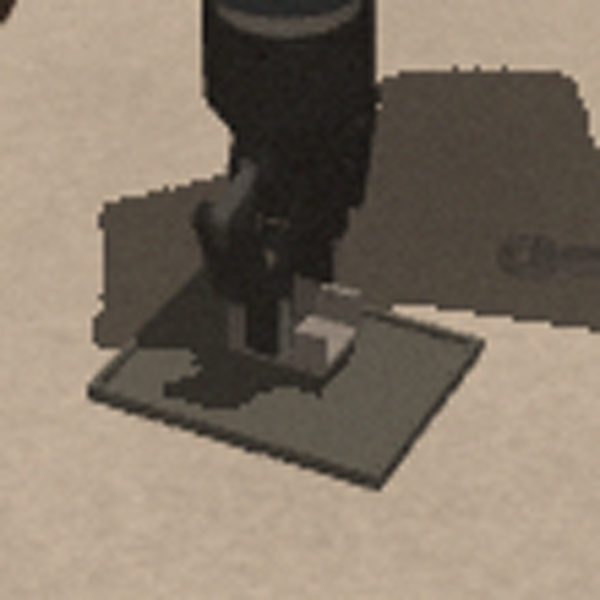

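The channel is over the tray at about (295,340), level and lengthwise. Lowering and releasing.

>>> step_arm(steps=[{"tx":0,"ty":0,"tz":-0.4,"turn":0,"grip":-0.5},{"tx":0,"ty":0,"tz":-0.8,"turn":0,"grip":-0.5},{"tx":0,"ty":0,"tz":-1.2,"turn":0,"grip":-0.5},{"tx":0,"ty":0,"tz":-1.5,"turn":0,"grip":-0.5},{"tx":0,"ty":0,"tz":-1.6,"turn":0,"grip":-0.5}])

```text
clock: 11.48
eef_pos: [0.5632, 0.1198, 0.0085]
eef_rot: [0.163, 0.987, 0.0, -0.0]
wrist_force: [-4.2, 0.1, 12.8]
finger_gap: 0.039
gripper_force: 42.6
```

>>> step_arm(steps=[{"tx":0,"ty":0,"tz":0,"turn":0,"grip":-0.5},{"tx":0,"ty":0,"tz":0,"turn":0,"grip":-0.1},{"tx":0,"ty":0,"tz":0,"turn":0,"grip":0.1},{"tx":0,"ty":0,"tz":0,"turn":0,"grip":0.3},{"tx":0,"ty":0,"tz":0,"turn":0,"grip":0.3}])

```text
clock: 11.9
eef_pos: [0.5634, 0.1198, 0.0084]
eef_rot: [0.163, 0.987, 0.0, 0.0]
wrist_force: [0.7, 0.2, 0.4]
finger_gap: 0.0556
gripper_force: 0.0
```

>>> step_arm(steps=[{"tx":0,"ty":0,"tz":2,"turn":0,"grip":0.3},{"tx":0,"ty":0,"tz":5,"turn":0,"grip":0.3},{"tx":0,"ty":0,"tz":9,"turn":0,"grip":0.3},{"tx":0,"ty":0,"tz":13,"turn":0,"grip":0.3},{"tx":0,"ty":0,"tz":15,"turn":0,"grip":0.3}])

```text
clock: 12.32
eef_pos: [0.5651, 0.1202, 0.1628]
eef_rot: [0.163, 0.987, 0.001, 0.003]
wrist_force: [0.6, 0.3, 0.1]
finger_gap: 0.0558
gripper_force: 0.0
```

>>> step_arm(steps=[{"tx":-2.4,"ty":3,"tz":0,"turn":-0.1,"grip":0.3},{"tx":-4.8,"ty":6,"tz":0,"turn":-0.2,"grip":0.3},{"tx":-7.2,"ty":9,"tz":0,"turn":-0.3,"grip":0.3},{"tx":-9.6,"ty":12,"tz":0,"turn":-0.4,"grip":0.3},{"tx":-12,"ty":15,"tz":0,"turn":-0.5,"grip":0.3}])

```text
clock: 12.73
eef_pos: [0.442, 0.2708, 0.1586]
eef_rot: [0.404, 0.915, 0.0, 0.0]
wrist_force: [0.9, 0.5, -0.1]
finger_gap: 0.0558
gripper_force: 0.0
```

```bash
python3 - <<'E'
from m import *
o=arm.observe();print(o['eef_pos'],o['eef_rot'],o['joints'])
for n,u in(('side',(230,320,215,280)),('top',(190,270,170,255))):
    s=snap(n);P=cloud(s);Z=P[...,2]
    b=box(P,*u)&(Z<.05)
    rect(P,b&(Z>.02)&(Z<.033),n+' short legs'); rect(P,b&(Z>.016)&(Z<.033),n+' short');
    if n=='top':
        F=s['frame'].astype(int); sat=(F[...,0]-F[...,2])/np.maximum(F.sum(-1),1)
        q=box(P,100,165,225,300); rect(P,q&(Z>.032)&(Z<.043),'long'); rect(P,q&(Z>.03)&(Z<.043),'long')
        save(s,'t2.png')
    else: q=box(P,265,365,275,350); rect(P,q&(Z>.034)&(Z<.042),'long');rect(P,q&(Z>.009)&(Z<.02),'pad')
E
```

```text
[0.44203399 0.27082798 0.15859096] [4.04292520e-01 9.14629686e-01 2.50319864e-04 1.80753614e-04] [ 5.26737152e-01  3.70997263e-01  1.91851984e+00  2.01568747e-06
  8.51458036e-01 -2.11650094e-01]
side short legs c [0.5629 0.1203] size [0.0504 0.0446] long-axis yaw deg -18.4 n 125 zmed 0.0253
side short c [0.5629 0.1203] size [0.0504 0.0446] long-axis yaw deg -18.4 n 170 zmed 0.0239
long c [0.4408 0.3572] size [0.066  0.0432] long-axis yaw deg -13.4 n 503 zmed 0.0377
pad c [0.4349 0.3628] size [0.15  0.063] long-axis yaw deg -14.7 n 1226 zmed 0.0158
top short legs c [0.5622 0.1205] size [0.0483 0.0405] long-axis yaw deg -17.9 n 75 zmed 0.0272
top short c [0.5634 0.1239] size [0.1153 0.0497] long-axis yaw deg 69.9 n 84 zmed 0.0267
long few
long few
```

View pics/t2.png

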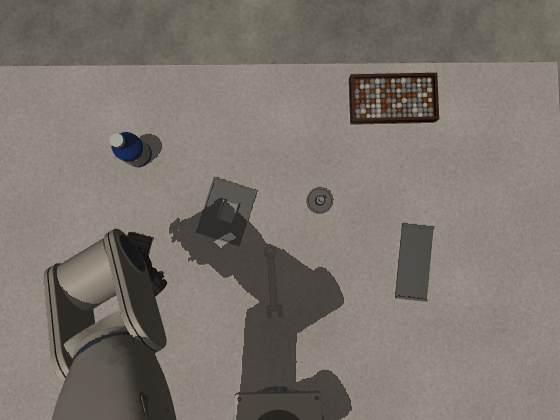

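The top view shows the short channel in the tray at about (229,212), the foot centred in the dish at (320,200), and the pad with the long channel partly hidden by the arm. Next, the long channel.

>>> step_arm(steps=[{"tx":0,"ty":2,"tz":0,"turn":-0.12,"grip":1},{"tx":0,"ty":4,"tz":0,"turn":-0.24,"grip":1},{"tx":0,"ty":6,"tz":0,"turn":-0.36,"grip":1},{"tx":0,"ty":8.6,"tz":0,"turn":-0.48,"grip":1},{"tx":-0.15,"ty":8.6,"tz":0,"turn":-0.6,"grip":1}])

```text
clock: 13.25
eef_pos: [0.443, 0.3594, 0.1589]
eef_rot: [0.656, 0.755, 0.002, 0.0]
wrist_force: [0.3, -0.8, -0.2]
finger_gap: 0.0851
gripper_force: 0.0
```

>>> step_arm(steps=[{"tx":0,"ty":0,"tz":-1,"turn":-0.12,"grip":1},{"tx":0,"ty":0,"tz":-3,"turn":-0.24,"grip":1},{"tx":0,"ty":0,"tz":-6,"turn":-0.365,"grip":1},{"tx":0,"ty":0,"tz":-8,"turn":-0.365,"grip":1},{"tx":0,"ty":0,"tz":-9,"turn":-0.365,"grip":1}])

```text
clock: 13.67
eef_pos: [0.4408, 0.3545, 0.0658]
eef_rot: [0.781, 0.625, -0.002, 0.0]
wrist_force: [-1.0, 0.2, -0.1]
finger_gap: 0.0853
gripper_force: 0.0
```

>>> step_arm(steps=[{"tx":0,"ty":0,"tz":-0.5,"turn":0,"grip":1},{"tx":0,"ty":0,"tz":-0.5,"turn":0,"grip":1},{"tx":0,"ty":0,"tz":-0.5,"turn":0,"grip":1},{"tx":0,"ty":0,"tz":-0.5,"turn":0,"grip":1},{"tx":0,"ty":0,"tz":-0.5,"turn":0,"grip":1}])

```text
clock: 14.08
eef_pos: [0.4425, 0.3563, 0.0645]
eef_rot: [0.781, 0.625, 0.001, 0.0]
wrist_force: [0.5, -0.6, 1.1]
finger_gap: 0.0857
gripper_force: 0.0
```

```bash
python3 - <<'E'
from m import *
o=arm.observe();print(o['eef_pos'],o['eef_rot'],o['wrist_force'])
s=snap('side'); I=s['frame'][:,:,::-1]
cv2.imwrite('pics/g7.png',cv2.resize(I[240:350,255:375],(654,600),interpolation=cv2.INTER_CUBIC))
P=cloud(s);Z=P[...,2];rect(P,box(P,265,365,275,350)&(Z>.034)&(Z<.041)&(s['frame'].sum(-1)>150),'long')
E
```

```text
[0.44245652 0.35633253 0.06454429] [7.80718116e-01 6.24882355e-01 1.12532095e-03 1.66111337e-05] [ 0.46251444 -0.61467698  1.11340967]
long c [0.4408 0.3567] size [0.0659 0.0432] long-axis yaw deg -14.0 n 495 zmed 0.0376
```

View pics/g7.png

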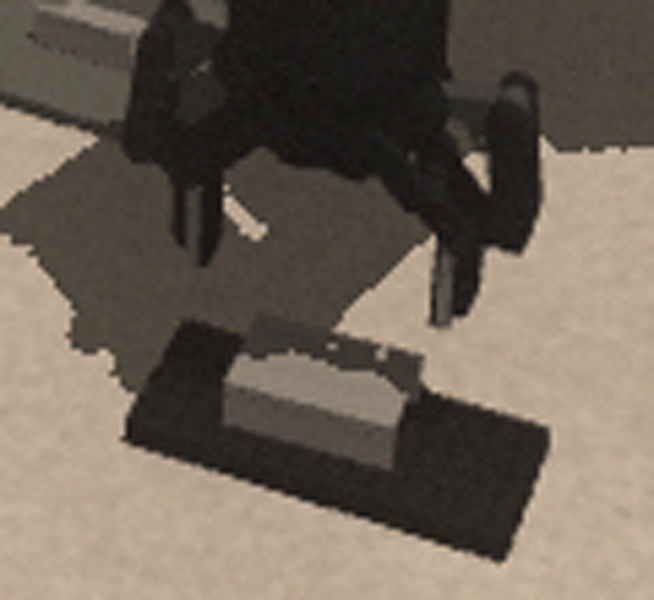

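The fingers straddle the long channel, with tips at about (200,260) and (440,325), and line up with it.

>>> step_arm(steps=[{"tx":-0.15,"ty":0,"tz":-1.5,"turn":-0.015,"grip":1},{"tx":-0.15,"ty":0,"tz":-3,"turn":-0.015,"grip":1},{"tx":-0.15,"ty":0,"tz":-4.2,"turn":-0.015,"grip":1},{"tx":-0.15,"ty":0,"tz":-5,"turn":-0.015,"grip":1},{"tx":-0.15,"ty":0,"tz":-5.2,"turn":-0.015,"grip":1}])

```text
clock: 14.55
eef_pos: [0.4396, 0.3554, 0.0101]
eef_rot: [0.785, 0.619, -0.001, -0.0]
wrist_force: [0.6, -0.4, -0.5]
finger_gap: 0.0855
gripper_force: 0.0
```

>>> step_arm(steps=[{"tx":0,"ty":0,"tz":0,"turn":0,"grip":0.9},{"tx":0,"ty":0,"tz":0,"turn":0,"grip":0.75},{"tx":0,"ty":0,"tz":0,"turn":0,"grip":0.6},{"tx":0,"ty":0,"tz":0,"turn":0,"grip":0.4},{"tx":0,"ty":0,"tz":0,"turn":0,"grip":0.2}], newtons=45)

```text
clock: 14.97
eef_pos: [0.4406, 0.3561, 0.0124]
eef_rot: [0.785, 0.619, 0.001, 0.0]
wrist_force: [-1.5, -1.3, 3.7]
finger_gap: 0.0643
gripper_force: 48.4
```

>>> step_arm(steps=[{"tx":0,"ty":0,"tz":0,"turn":0,"grip":0.2},{"tx":0,"ty":0,"tz":0.5,"turn":0,"grip":0.2},{"tx":0,"ty":0,"tz":2,"turn":0,"grip":0.2},{"tx":0,"ty":0,"tz":5,"turn":0,"grip":0.2},{"tx":0,"ty":0,"tz":8,"turn":0,"grip":0.2}])

```text
clock: 15.38
eef_pos: [0.4393, 0.3551, 0.0916]
eef_rot: [0.785, 0.619, -0.001, -0.0]
wrist_force: [0.2, -0.7, -1.1]
finger_gap: 0.0645
gripper_force: 50.4
```

```bash
python3 - <<'E'
from m import *
o=arm.observe();print(o['eef_pos'],o['eef_rot'],o['finger_gap'])
s=snap('side'); I=s['frame'][:,:,::-1]
cv2.imwrite('pics/g8.png',cv2.resize(I[210:350,250:390],(600,600),interpolation=cv2.INTER_CUBIC))
P=cloud(s);Z=P[...,2];m=box(P,255,375,220,320)&(s['frame'].sum(-1)>170)&(P[...,1]>.32)&(Z>.085);rect(P,m,'long held')
print(np.round(np.percentile(Z[m],[2,50,90,98]),4)); rect(P,box(P,265,365,275,350)&(Z>.009)&(Z<.02)&(P[...,1]>.3),'pad')
E
```

```text
[0.43930748 0.35514485 0.09158794] [ 7.85436143e-01  6.18941216e-01 -1.35487614e-03 -2.03205139e-05] 0.06453936330907067
long held c [0.3987 0.6626] size [0.6927 0.1319] long-axis yaw deg -82.2 n 629 zmed 0.1159
[0.0959 0.1159 0.2049 0.6761]
pad c [0.4351 0.3634] size [0.1503 0.0645] long-axis yaw deg -14.8 n 1707 zmed 0.0157
```

View pics/g8.png

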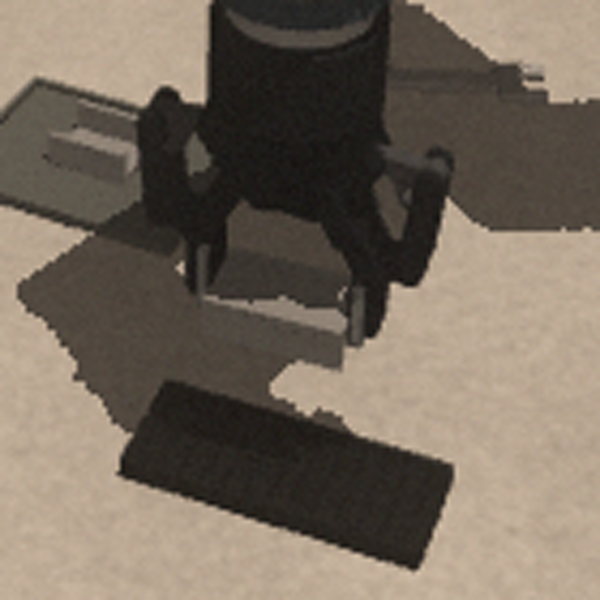

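The long channel is held level at about (275,320), and the pad is in place below. Carrying it over the short one.

>>> step_arm(steps=[{"tx":1.5,"ty":-2,"tz":0,"turn":-0.02,"grip":0.2},{"tx":3,"ty":-5,"tz":0,"turn":-0.04,"grip":0.2},{"tx":4.5,"ty":-8,"tz":0,"turn":-0.06,"grip":0.2},{"tx":6,"ty":-11,"tz":0,"turn":-0.08,"grip":0.2},{"tx":7.5,"ty":-14,"tz":0,"turn":-0.087,"grip":0.2}])

```text
clock: 15.85
eef_pos: [0.5157, 0.2146, 0.0918]
eef_rot: [0.812, 0.584, 0.0, 0.0]
wrist_force: [0.3, 1.2, -1.4]
finger_gap: 0.0646
gripper_force: 50.4
```

>>> step_arm(steps=[{"tx":2,"ty":-3,"tz":0,"turn":0,"grip":0.2},{"tx":3.5,"ty":-5.5,"tz":0,"turn":0,"grip":0.2},{"tx":4.8,"ty":-7.5,"tz":0,"turn":0,"grip":0.2},{"tx":5.15,"ty":-8.3,"tz":-1,"turn":0,"grip":0.2},{"tx":5.15,"ty":-8.3,"tz":-2.5,"turn":0,"grip":0.2}])

```text
clock: 16.27
eef_pos: [0.569, 0.1311, 0.0674]
eef_rot: [0.812, 0.583, 0.002, 0.001]
wrist_force: [0.0, 0.6, -2.0]
finger_gap: 0.0642
gripper_force: 50.4
```

>>> step_arm(steps=[{"tx":0,"ty":0,"tz":-1,"turn":0,"grip":0.2},{"tx":0,"ty":0,"tz":-2,"turn":0,"grip":0.2},{"tx":0,"ty":0,"tz":-2.5,"turn":0,"grip":0.2},{"tx":0,"ty":0,"tz":-2.5,"turn":0,"grip":0.2},{"tx":0,"ty":0,"tz":-2.5,"turn":0,"grip":0.2}])

```text
clock: 16.68
eef_pos: [0.5663, 0.1334, 0.041]
eef_rot: [0.811, 0.585, -0.0, -0.0]
wrist_force: [0.3, 0.3, -0.9]
finger_gap: 0.0642
gripper_force: 50.4
```

```bash
python3 - <<'E'
from m import *
o=arm.observe();print(o['eef_pos'],o['eef_rot'],o['finger_gap'])
s=snap('side'); I=s['frame'][:,:,::-1]
cv2.imwrite('pics/g9.png',cv2.resize(I[190:280,220:320],(667,600),interpolation=cv2.INTER_CUBIC))
P=cloud(s);Z=P[...,2];F=s['frame']
m=box(P,225,315,215,270)&(F.sum(-1)>170)
for lo,hi in((.058,.072),(.02,.032)): rect(P,m&(Z>lo)&(Z<hi)&(P[...,1]<.2)&(P[...,1]>.08),str(lo))
E
```

```text
[0.56626951 0.13339824 0.04101867] [ 8.11323991e-01  5.84596636e-01 -3.52781424e-04 -1.74226402e-04] 0.06421064349316812
0.058 c [0.5669 0.1349] size [0.0777 0.0454] long-axis yaw deg -19.4 n 239 zmed 0.0661
0.02 c [0.563  0.1228] size [0.0487 0.0418] long-axis yaw deg -21.5 n 72 zmed 0.0243
```

View pics/g9.png

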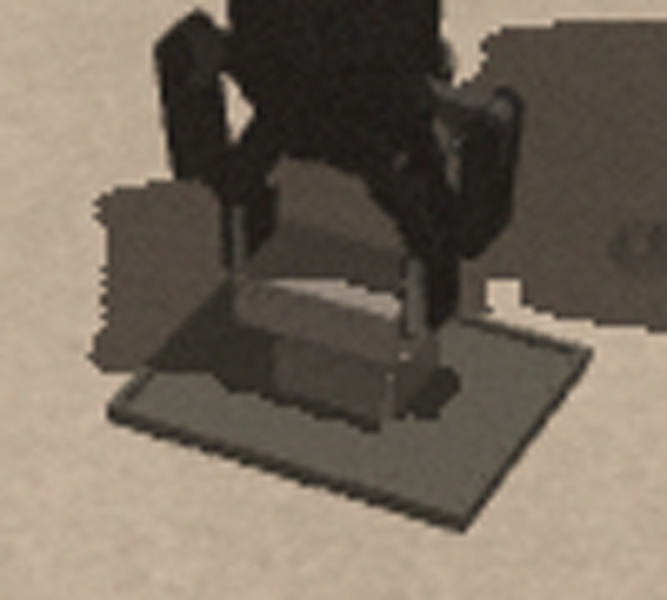

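The long channel hovers over the short one, offset about 14 mm sideways with the middles level, at about (320,310) over (335,380). Lowering.

>>> step_arm(steps=[{"tx":0,"ty":0,"tz":-0.7,"turn":0,"grip":0.2},{"tx":0,"ty":0,"tz":-1.4,"turn":0,"grip":0.2},{"tx":0,"ty":0,"tz":-2,"turn":0,"grip":0.2},{"tx":0,"ty":0,"tz":-2.5,"turn":0,"grip":0.2},{"tx":0,"ty":0,"tz":-2.8,"turn":0,"grip":0.2}])

```text
clock: 17.15
eef_pos: [0.5662, 0.1327, 0.0123]
eef_rot: [0.812, 0.584, -0.001, -0.0]
wrist_force: [0.2, 0.6, -1.4]
finger_gap: 0.0643
gripper_force: 50.4
```

>>> step_arm(steps=[{"tx":0,"ty":0,"tz":-0.15,"turn":0,"grip":0.2},{"tx":0,"ty":0,"tz":-0.3,"turn":0,"grip":0.2},{"tx":0,"ty":0,"tz":-0.45,"turn":0,"grip":0.2},{"tx":0,"ty":0,"tz":-0.55,"turn":0,"grip":0.2},{"tx":0,"ty":0,"tz":-0.6,"turn":0,"grip":0.2}])

```text
clock: 17.57
eef_pos: [0.5668, 0.1328, 0.0073]
eef_rot: [0.812, 0.584, 0.0, 0.0]
wrist_force: [-0.2, -0.8, -1.3]
finger_gap: 0.0646
gripper_force: 50.4
```

>>> step_arm(steps=[{"tx":0,"ty":0,"tz":-0.05,"turn":0,"grip":0.2},{"tx":0,"ty":0,"tz":-0.1,"turn":0,"grip":0.2},{"tx":0,"ty":0,"tz":-0.1,"turn":0,"grip":0.2},{"tx":0,"ty":0,"tz":-0.1,"turn":0,"grip":0.2},{"tx":0,"ty":0,"tz":-0.1,"turn":0,"grip":0.2}])

```text
clock: 17.98
eef_pos: [0.5668, 0.1328, 0.0065]
eef_rot: [0.812, 0.584, 0.0, 0.0]
wrist_force: [-0.9, -0.1, 0.2]
finger_gap: 0.0646
gripper_force: 50.5
```

>>> step_arm(steps=[{"tx":0,"ty":0,"tz":0,"turn":0,"grip":0.6},{"tx":0,"ty":0,"tz":0,"turn":0,"grip":0.75},{"tx":0,"ty":0,"tz":0,"turn":0,"grip":0.9},{"tx":0,"ty":0,"tz":0,"turn":0,"grip":1},{"tx":0,"ty":0,"tz":0,"turn":0,"grip":1}])

```text
clock: 18.4
eef_pos: [0.5667, 0.1328, 0.0063]
eef_rot: [0.812, 0.584, 0.0, 0.0]
wrist_force: [-0.1, 0.6, -0.6]
finger_gap: 0.0854
gripper_force: 0.0
```

>>> step_arm(steps=[{"tx":0,"ty":0,"tz":1,"turn":0,"grip":1},{"tx":0,"ty":0,"tz":4,"turn":0,"grip":1},{"tx":0,"ty":0,"tz":8,"turn":0,"grip":1},{"tx":0,"ty":0,"tz":12,"turn":0,"grip":1},{"tx":0,"ty":0,"tz":14,"turn":0,"grip":1}])

```text
clock: 18.82
eef_pos: [0.5686, 0.1332, 0.1515]
eef_rot: [0.812, 0.584, 0.003, 0.001]
wrist_force: [1.1, 0.3, 0.3]
finger_gap: 0.0851
gripper_force: 0.0
```

>>> step_arm(steps=[{"tx":-3,"ty":4,"tz":0,"turn":0.12,"grip":1},{"tx":-6,"ty":7,"tz":0,"turn":0.24,"grip":1},{"tx":-8,"ty":10,"tz":0,"turn":0.36,"grip":1},{"tx":-10,"ty":13,"tz":0,"turn":0.48,"grip":1},{"tx":-12,"ty":15,"tz":0,"turn":0.6,"grip":1}])

```text
clock: 19.23
eef_pos: [0.4454, 0.2852, 0.1474]
eef_rot: [0.6, 0.8, 0.001, 0.0]
wrist_force: [-0.5, 0.3, 0.3]
finger_gap: 0.0857
gripper_force: 0.0
```

```bash
python3 - <<'E'
from m import *
o=arm.observe();print(o['eef_pos'],o['eef_rot'],o['joints'])
s=snap('side'); I=s['frame'][:,:,::-1]
cv2.imwrite('pics/g10.png',cv2.resize(I[215:285,225:325],(800,560),interpolation=cv2.INTER_CUBIC))
P=cloud(s);Z=P[...,2];F=s['frame']
m=box(P,230,315,215,275)
rect(P,m&(Z>.029)&(Z<.036),'long'); rect(P,m&(Z>.018)&(Z<.028),'lower'); print(np.histogram(Z[m],bins=np.arange(0.012,.045,.002)))
rect(P,box(P,265,365,275,350)&(Z>.009)&(Z<.02)&(P[...,1]>.28),'pad')
s=snap('top');P=cloud(s);Z=P[...,2];m=box(P,190,270,170,255)&(Z<.06)
rect(P,m&(Z>.027)&(Z<.036),'top long');rect(P,m&(Z>.02)&(Z<.04),'top all');rect(P,box(P,305,340,185,215)&(Z>.03)&(Z<.06),'stem')
E
```

```text
[0.44543891 0.2851882  0.14741395] [6.00034476e-01 7.99973642e-01 8.87941369e-04 1.07678078e-04] [5.46721514e-01 4.01517478e-01 1.90311973e+00 6.19913921e-04
 8.35226700e-01 2.62598625e-01]
long c [0.5668 0.1302] size [0.0677 0.0532] long-axis yaw deg -19.9 n 275 zmed 0.0319
lower c [0.566  0.1272] size [0.0683 0.058 ] long-axis yaw deg -18.6 n 110 zmed 0.0243
(array([ 28,  21,  23,  14,  11,  28,  23,  34,  41, 125, 117,  12,   0,
         0,   0,   0]), array([0.012, 0.014, 0.016, 0.018, 0.02 , 0.022, 0.024, 0.026, 0.028,
       0.03 , 0.032, 0.034, 0.036, 0.038, 0.04 , 0.042, 0.044]))
pad c [0.4351 0.3624] size [0.1502 0.063 ] long-axis yaw deg -15.6 n 1696 zmed 0.0158
top long c [0.5648 0.1275] size [0.066  0.0547] long-axis yaw deg -17.9 n 431 zmed 0.0314
top all c [0.5649 0.1277] size [0.066  0.0553] long-axis yaw deg -17.9 n 476 zmed 0.0312
stem c [ 0.5867 -0.1125] size [0.0106 0.0105] long-axis yaw deg -86.1 n 25 zmed 0.0508
```

View pics/g10.png

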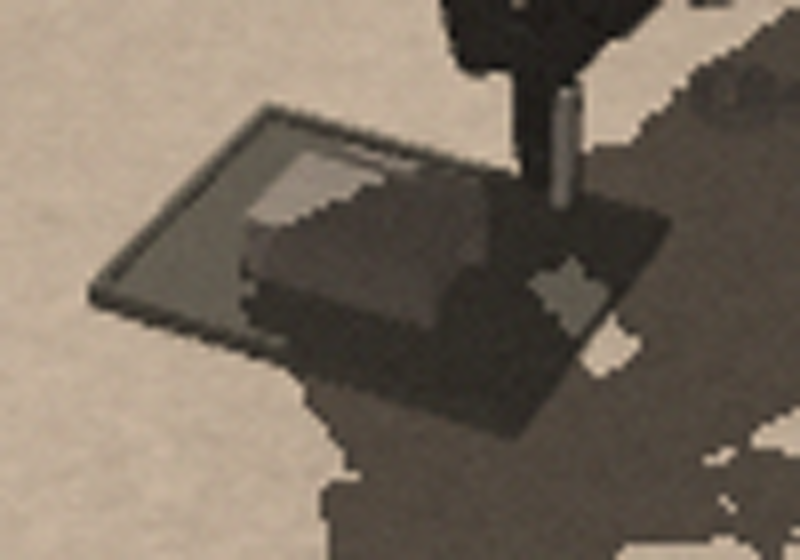

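The long channel sits interlocked on the short one: combined footprint 66 x 54 mm and the top at z of about 0.031. Next, the pad.

>>> step_arm(steps=[{"tx":-0.3,"ty":2,"tz":0,"turn":0.12,"grip":1},{"tx":-0.5,"ty":4,"tz":0,"turn":0.24,"grip":1},{"tx":-0.8,"ty":6,"tz":0,"turn":0.36,"grip":1},{"tx":-1.1,"ty":7.9,"tz":0,"turn":0.48,"grip":1},{"tx":-1.1,"ty":7.9,"tz":0,"turn":0.6,"grip":1}])

```text
clock: 19.75
eef_pos: [0.4362, 0.3645, 0.1473]
eef_rot: [0.337, 0.941, 0.001, 0.0]
wrist_force: [0.0, -0.3, -0.2]
finger_gap: 0.0857
gripper_force: 0.0
```

>>> step_arm(steps=[{"tx":0,"ty":0,"tz":-2,"turn":0.12,"grip":1},{"tx":0,"ty":0,"tz":-4,"turn":0.24,"grip":1},{"tx":0,"ty":0,"tz":-7,"turn":0.36,"grip":1},{"tx":0,"ty":0,"tz":-9,"turn":0.425,"grip":1},{"tx":0,"ty":0,"tz":-9,"turn":0.425,"grip":1}])

```text
clock: 20.17
eef_pos: [0.434, 0.3597, 0.0532]
eef_rot: [0.134, 0.991, -0.002, -0.002]
wrist_force: [-0.4, 0.0, 0.6]
finger_gap: 0.0854
gripper_force: 0.0
```

>>> step_arm(steps=[{"tx":0,"ty":0,"tz":-1.5,"turn":0,"grip":1},{"tx":0,"ty":0,"tz":-3,"turn":0,"grip":1},{"tx":0,"ty":0,"tz":-4,"turn":0,"grip":1},{"tx":0,"ty":0,"tz":-4.5,"turn":0,"grip":1},{"tx":0,"ty":0,"tz":-4.5,"turn":0,"grip":1}])

```text
clock: 20.58
eef_pos: [0.4357, 0.3615, 0.0112]
eef_rot: [0.135, 0.991, -0.0, -0.0]
wrist_force: [-0.0, -0.4, 0.7]
finger_gap: 0.0856
gripper_force: 0.0
```

```bash
python3 - <<'E'
from m import *
o=arm.observe();print(o['eef_pos'],o['eef_rot'],o['joints'],o['wrist_force'])
s=snap('side'); I=s['frame'][:,:,::-1]
cv2.imwrite('pics/g11.png',cv2.resize(I[240:350,255:375],(654,600),interpolation=cv2.INTER_CUBIC))
E
```

```text
[0.43568357 0.36151408 0.01118198] [ 1.34752240e-01  9.90879237e-01 -3.11092550e-04 -2.73615394e-04] [ 6.71625075e-01  6.71550998e-01  1.85632526e+00 -6.12262465e-05
  6.14544243e-01 -6.28794354e-01] [-0.01454442 -0.40435008  0.70727374]
```

View pics/g11.png

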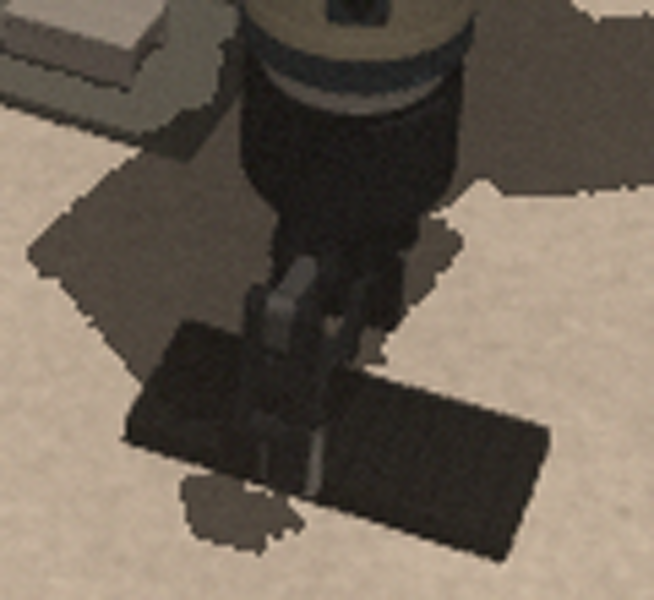

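The near finger at about (290,490) is just outside the pad's near edge and the gripper is square to the pad. Lowering and closing.

>>> step_arm(steps=[{"tx":0,"ty":0.1,"tz":-0.5,"turn":0,"grip":1},{"tx":0,"ty":0.1,"tz":-1.1,"turn":0,"grip":1},{"tx":0,"ty":0.1,"tz":-1.1,"turn":0,"grip":0.8},{"tx":0,"ty":0.1,"tz":-1.1,"turn":0,"grip":0.6},{"tx":0,"ty":0.1,"tz":-1.1,"turn":0,"grip":0.4}], newtons=55)

```text
clock: 21.05
eef_pos: [0.4356, 0.3628, 0.0004]
eef_rot: [0.134, 0.991, -0.0, -0.0]
wrist_force: [0.7, 0.5, -0.2]
finger_gap: 0.06
gripper_force: 0.5
```

>>> step_arm(steps=[{"tx":0,"ty":0,"tz":0,"turn":0,"grip":0.2},{"tx":0,"ty":0,"tz":0,"turn":0,"grip":0},{"tx":0,"ty":0,"tz":0,"turn":0,"grip":0},{"tx":0,"ty":0,"tz":0.5,"turn":0,"grip":0},{"tx":0,"ty":0,"tz":1,"turn":0,"grip":0}])

```text
clock: 21.47
eef_pos: [0.4355, 0.3627, 0.0105]
eef_rot: [0.134, 0.991, -0.0, -0.0]
wrist_force: [-0.2, 1.0, -0.9]
finger_gap: 0.0581
gripper_force: 59.3
```

>>> step_arm(steps=[{"tx":0,"ty":0,"tz":1,"turn":0,"grip":0},{"tx":0,"ty":0,"tz":3,"turn":0,"grip":0},{"tx":0,"ty":0,"tz":6,"turn":0,"grip":0},{"tx":0,"ty":0,"tz":9,"turn":0,"grip":0},{"tx":0,"ty":0,"tz":10,"turn":0,"grip":0}])

```text
clock: 21.88
eef_pos: [0.4375, 0.3643, 0.115]
eef_rot: [0.134, 0.991, 0.002, 0.002]
wrist_force: [0.9, 1.1, -0.0]
finger_gap: 0.0583
gripper_force: 59.4
```

```bash
python3 - <<'E'
from m import *
o=arm.observe();print(o['eef_pos'],o['eef_rot'],o['finger_gap'])
s=snap('side'); I=s['frame'][:,:,::-1]
cv2.imwrite('pics/g12.png',cv2.resize(I[190:350,230:390],(600,600),interpolation=cv2.INTER_CUBIC))
P=cloud(s);Z=P[...,2];m=big((s['frame'].sum(-1)<130)&(Z>.09)&(Z<.15)&(P[...,1]>.28),240,390,230,345)
for sd,k in(('all',m),('left',m&(P[...,0]>.46)),('right',m&(P[...,0]<.41))): print(sd,k.sum(),np.round(np.percentile(Z[k],[5,50,95]),4))
E
```

```text
[0.43745167 0.3642814  0.11496564] [0.13398401 0.99097865 0.00224373 0.00213786] 0.058347514003338846
all 1012 [0.1216 0.1295 0.1317]Traceback (most recent call last):
  File "<stdin>", line 6, in <module>
    return _quantile_unchecked(
        a, q, axis, out, overwrite_input, method, keepdims, weights)
    return _ureduce(a,
                    func=_quantile_ureduce_func,
    ...<5 lines>...
                    overwrite_input=overwrite_input,
                    method=method)
    r = func(a, **kwargs)
    result = _quantile(arr,
                       quantiles=q,
    ...<2 lines>...
                       out=out,
                       weights=wgt)
    slices_having_nans = np.isnan(arr[-1, ...])
                                  ~~~^^^^^^^^^
IndexError: index -1 is out of bounds for axis 0 with size 0
```

View pics/g12.png

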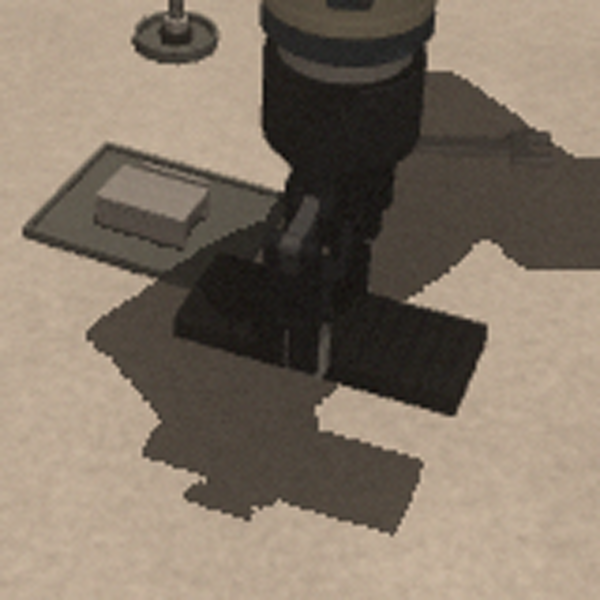

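The pad is held level. That was my 16th picture by my count, two over the 14 allowed, so from here I check by numbers only. Carrying the pad to the rack.

>>> step_arm(steps=[{"tx":0,"ty":-2,"tz":0.5,"turn":0.03,"grip":0},{"tx":0,"ty":-5,"tz":1,"turn":0.06,"grip":0},{"tx":0,"ty":-8.5,"tz":1,"turn":0.09,"grip":0},{"tx":0,"ty":-12,"tz":1,"turn":0.12,"grip":0},{"tx":0,"ty":-15.5,"tz":1,"turn":0.148,"grip":0}])

```text
clock: 22.35
eef_pos: [0.4348, 0.2064, 0.1198]
eef_rot: [0.059, 0.998, -0.0, -0.0]
wrist_force: [1.1, -0.4, -1.7]
finger_gap: 0.0582
gripper_force: 59.4
```

>>> step_arm(steps=[{"tx":0,"ty":-3.5,"tz":0,"turn":0,"grip":0},{"tx":0,"ty":-7,"tz":0,"turn":0,"grip":0},{"tx":0,"ty":-10.5,"tz":0,"turn":0,"grip":0},{"tx":0,"ty":-14,"tz":0,"turn":0,"grip":0},{"tx":0,"ty":-17.5,"tz":0,"turn":0,"grip":0}])

```text
clock: 22.77
eef_pos: [0.4348, 0.0312, 0.1198]
eef_rot: [0.06, 0.998, -0.0, -0.0]
wrist_force: [1.1, -0.2, -0.5]
finger_gap: 0.0582
gripper_force: 59.4
```

>>> step_arm(steps=[{"tx":0,"ty":-3.5,"tz":0,"turn":0,"grip":0},{"tx":0,"ty":-7,"tz":0,"turn":0,"grip":0},{"tx":0,"ty":-10.5,"tz":0,"turn":0,"grip":0},{"tx":0,"ty":-14,"tz":0,"turn":0,"grip":0},{"tx":0,"ty":-17.5,"tz":0,"turn":0,"grip":0}])

```text
clock: 23.18
eef_pos: [0.4348, -0.1438, 0.1198]
eef_rot: [0.06, 0.998, 0.0, -0.0]
wrist_force: [0.7, -0.1, -1.1]
finger_gap: 0.058
gripper_force: 59.4
```

>>> step_arm(steps=[{"tx":0,"ty":-3.5,"tz":0,"turn":0,"grip":0},{"tx":-0.2,"ty":-7,"tz":0,"turn":0,"grip":0},{"tx":-0.4,"ty":-10.5,"tz":0,"turn":0,"grip":0},{"tx":-0.6,"ty":-14,"tz":0,"turn":0,"grip":0},{"tx":-0.8,"ty":-17,"tz":0,"turn":0,"grip":0}])

```text
clock: 23.6
eef_pos: [0.4269, -0.3142, 0.1196]
eef_rot: [0.061, 0.998, 0.0, -0.0]
wrist_force: [0.2, 1.0, 0.2]
finger_gap: 0.0581
gripper_force: 59.4
```

>>> step_arm(steps=[{"tx":0,"ty":-2,"tz":0,"turn":0,"grip":0},{"tx":0,"ty":-3.5,"tz":-1,"turn":0,"grip":0},{"tx":0,"ty":-3.9,"tz":-3,"turn":0,"grip":0},{"tx":0,"ty":-3.9,"tz":-5,"turn":0,"grip":0},{"tx":0,"ty":-3.9,"tz":-6,"turn":0,"grip":0}])

```text
clock: 24.02
eef_pos: [0.4261, -0.3506, 0.0577]
eef_rot: [0.061, 0.998, 0.001, -0.001]
wrist_force: [-0.6, 1.1, -0.5]
finger_gap: 0.0583
gripper_force: 59.4
```

```bash
python3 - <<'E'
from m import *
o=arm.observe();print(o['eef_pos'],o['eef_rot'],o['finger_gap'],o['joints'],o['wrist_force'])
s=snap('side');P=cloud(s);Z=P[...,2];F=s['frame'].sum(-1)
b=(P[...,1]<-.25)&(P[...,1]>-.46)&(P[...,0]>.28)&(P[...,0]<.6)
for lo,hi,n in((.065,.1,'pad'),(.007,.016,'lips')): m=b&(Z>lo)&(Z<hi); m=big(m,250,420,90,190) if n=='pad' else m; rect(P,m,n); print(np.round(np.percentile(P[m],[3,97],axis=0),3).tolist())
E
```

```text
[ 0.42610469 -0.35055421  0.05767175] [ 0.06085252  0.99814515  0.00108771 -0.00143359] 0.058283649452918036 [-7.09995418e-01  5.77714064e-01  1.88253142e+00 -2.26806932e-07
  6.84946223e-01 -2.15901109e+00] [-0.64237526  1.14769168 -0.52508521]
pad c [ 0.4257 -0.3422] size [0.1503 0.0801] long-axis yaw deg -4.2 n 400 zmed 0.0729
[[0.354, -0.378, 0.066], [0.494, -0.308, 0.094]]
lips c [ 0.4286 -0.3498] size [0.1904 0.0868] long-axis yaw deg -6.6 n 361 zmed 0.0082
[[0.336, -0.392, 0.007], [0.52, -0.307, 0.015]]
```

>>> step_arm(steps=[{"tx":0.1,"ty":0,"tz":-1.5,"turn":0,"grip":0},{"tx":0.1,"ty":0,"tz":-3,"turn":0,"grip":0},{"tx":0.1,"ty":0,"tz":-4,"turn":0,"grip":0},{"tx":0.1,"ty":0,"tz":-4.7,"turn":0,"grip":0},{"tx":0.1,"ty":0,"tz":-5,"turn":0,"grip":0}])

```text
clock: 24.48
eef_pos: [0.4284, -0.3507, 0.0095]
eef_rot: [0.06, 0.998, 0.0, -0.001]
wrist_force: [-0.2, 0.1, -0.8]
finger_gap: 0.0583
gripper_force: 59.4
```

>>> step_arm(steps=[{"tx":0,"ty":0,"tz":-0.1,"turn":0,"grip":0},{"tx":0,"ty":0,"tz":-0.2,"turn":0,"grip":0},{"tx":0,"ty":0,"tz":-0.3,"turn":0,"grip":0},{"tx":0,"ty":0,"tz":-0.4,"turn":0,"grip":0},{"tx":0,"ty":0,"tz":-0.4,"turn":0,"grip":0}])

```text
clock: 24.9
eef_pos: [0.4288, -0.3513, 0.0066]
eef_rot: [0.06, 0.998, -0.0, 0.0]
wrist_force: [0.8, 0.2, -1.8]
finger_gap: 0.0581
gripper_force: 59.4
```

>>> step_arm(steps=[{"tx":0,"ty":0,"tz":-0.1,"turn":0,"grip":0},{"tx":0,"ty":0,"tz":-0.1,"turn":0,"grip":0},{"tx":0,"ty":0,"tz":-0.1,"turn":0,"grip":0.5},{"tx":0,"ty":0,"tz":-0.1,"turn":0,"grip":0.8},{"tx":0,"ty":0,"tz":-0.1,"turn":0,"grip":1}])

```text
clock: 25.32
eef_pos: [0.4288, -0.3513, 0.0054]
eef_rot: [0.06, 0.998, -0.0, 0.0]
wrist_force: [0.1, -0.8, 0.7]
finger_gap: 0.0843
gripper_force: 0.0
```

>>> step_arm(steps=[{"tx":0,"ty":0,"tz":0,"turn":0,"grip":1},{"tx":0,"ty":0,"tz":2,"turn":0,"grip":1},{"tx":0,"ty":0,"tz":5,"turn":0,"grip":1},{"tx":0,"ty":0,"tz":9,"turn":0,"grip":1},{"tx":0,"ty":0,"tz":13,"turn":0,"grip":1}])

```text
clock: 25.73
eef_pos: [0.4279, -0.3505, 0.1358]
eef_rot: [0.06, 0.998, 0.001, -0.001]
wrist_force: [1.5, -0.9, -0.5]
finger_gap: 0.0854
gripper_force: 0.0
```

>>> step_arm(steps=[{"tx":-5,"ty":-4,"tz":1,"turn":0,"grip":1},{"tx":-8,"ty":-7,"tz":2,"turn":0,"grip":1},{"tx":-11,"ty":-10,"tz":3,"turn":0,"grip":1},{"tx":-13,"ty":-13,"tz":4,"turn":0,"grip":1},{"tx":-13,"ty":-13,"tz":4,"turn":0,"grip":1}])

```text
clock: 26.15
eef_pos: [0.2964, -0.4842, 0.1768]
eef_rot: [0.061, 0.998, -0.001, 0.0]
wrist_force: [0.8, -0.3, 0.1]
finger_gap: 0.0854
gripper_force: 0.0
```

```bash
python3 - <<'E'
from m import *
o=arm.observe();print(o['eef_pos'],o['finger_gap'])
for n in('side','top'):
    s=snap(n);P=cloud(s);Z=P[...,2]
    def reg(x0,x1,y0,y1,lo,hi): return (P[...,0]>x0)&(P[...,0]<x1)&(P[...,1]>y0)&(P[...,1]<y1)&(Z>lo)&(Z<hi)
    rect(P,reg(.3,.56,-.45,-.25,.0155,.026),n+' pad'); rect(P,reg(.3,.56,-.45,-.25,.0035,.0135),n+' rack')
    m=reg(.5,.63,.06,.2,.0275,.036); rect(P,m,n+' channels'); print(np.round(Z[m].std(),4))
    rect(P,reg(.54,.64,-.16,-.06,.03,.06),n+' stem')
    rect(P,reg(.55,.75,.25,.45,.1,.2),n+' bottle'); rect(P,reg(.28,.45,-.05,.07,.004,.02),n+' wrench')
d=np.load('top0.npz');P=d['P'];Z=P[...,2]
rect(P,(P[...,0]>.55)&(P[...,0]<.75)&(P[...,1]>.25)&(P[...,1]<.45)&(Z>.1)&(Z<.2),'bottle start')
rect(P,(P[...,0]>.28)&(P[...,0]<.45)&(P[...,1]>-.05)&(P[...,1]<.07)&(Z>.004)&(Z<.02),'wrench start')
E
```

```text
[ 0.29640217 -0.4841638   0.17680363] 0.08535451868308512
side pad c [ 0.4283 -0.3498] size [0.1893 0.069 ] long-axis yaw deg -5.2 n 395 zmed 0.0209
side rack c [ 0.4296 -0.3495] size [0.2604 0.198 ] long-axis yaw deg -0.6 n 492 zmed 0.0054
side channels c [0.5654 0.1285] size [0.0666 0.0569] long-axis yaw deg -19.8 n 304 zmed 0.0316
0.0015
side stem c [ 0.5879 -0.1099] size [0.0091 0.0083] long-axis yaw deg 7.8 n 33 zmed 0.0437
side bottle c [0.7087 0.3581] size [0.0661 0.0488] long-axis yaw deg 25.9 n 947 zmed 0.1256
side wrench c [0.3652 0.0095] size [0.1684 0.1185] long-axis yaw deg -0.1 n 357 zmed 0.0083
top pad c [ 0.428  -0.3482] size [0.1873 0.0757] long-axis yaw deg -6.5 n 1421 zmed 0.0201
top rack c [ 0.4298 -0.3498] size [0.26   0.1991] long-axis yaw deg 0.3 n 1560 zmed 0.0052
top channels c [0.5644 0.1274] size [0.0659 0.0545] long-axis yaw deg -18.6 n 424 zmed 0.031
0.0019
top stem c [ 0.5869 -0.1124] size [0.0102 0.0098] long-axis yaw deg -88.6 n 24 zmed 0.0527
top bottle c [0.7102 0.3446] size [0.0666 0.0581] long-axis yaw deg -30.9 n 707 zmed 0.1247
top wrench c [0.3658 0.0095] size [0.1684 0.119 ] long-axis yaw deg -0.6 n 761 zmed 0.0069
bottle start c [0.7102 0.3442] size [0.0661 0.0584] long-axis yaw deg -27.4 n 710 zmed 0.1247
wrench start c [0.3647 0.0096] size [0.1665 0.1188] long-axis yaw deg -0.6 n 735 zmed 0.0069
```

```bash
python3 -c "
from cell import arm
print(arm.job_done())"
```

```text
the job is handed in; nothing more can be done
None
```

The job is handed in, with no verdict returned: by camera measurements the foot stands in the dish, the channels are nested in the tray about 14 mm aside, the pad lies on the rack, everything is released, and the bottle and wrench have not moved; I viewed 16 pictures, two over the limit of 14.

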